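# Clamp and brush out the debris cups of the bone-laser bench

## Robot

A 6-joint arm with a two-finger parallel gripper is mounted at the origin on the work surface. World frame = base frame: x ahead of the robot, y to its left, z up, the work surface at z = 0. Lengths are in m, angles in rad, forces in N, time in s.
With the tool pointing down it reaches from about 0.375 to 0.9 m from the base axis. Payload 3.1 kg.
Tool frame: the origin (TCP) lies between the finger pads; the fingertips stand 8 mm ahead of it and the grasp point (between the pads) lies 11 mm behind it; y points along the fingers, z is the direction in which the jaws open and shut, and the axes are right-handed (so a half turn about y gives the same grasp; the last joint's range is limited). The gripper opens to 85 mm and grips with 20 to 120 N. Pads are 22 mm wide; open, the fingers measure 114 mm over their backs; the gripper's body (76 mm by 85 mm) begins 54 mm behind the grasp point. The pads swing forward as they close: fully open they stand 13 mm farther back than shut.
Start: joints at [-1.464, 0.527, 1.433, -0, 1.181, -0.178], TCP at [0.176, -0.6, 0.239] pointing down, gripper open.
Joint ranges: [-3.08, 3.08], [-0.75, 2.2], [0.22, 2.44], [-1.43, 4.57], [0, 2.65], [-2.85, 2.85]. Speed limits (rad/s): [2.79, 2.79, 3.14, 3.14, 3.14, 3.14].

## Interface

Orientations are given as [roll, pitch, yaw] about the fixed x, y, z axes, in that order (R = Rz(yaw) Ry(pitch) Rx(roll)).
In Python, from rig import robot gives the robot as it stands.
- The arm moves only by the tool send_rows, never from a script. Its argument "motion" is a list of rows, each an object with "delta_rot": the turn, a rotation vector about the tool's x, y, z in rad, a list of three; "linear": the shift along the tool's x, y, z in cm, a list of three; "hand": the finger opening in cm, from 0 to 8.54. A call has exactly 8 rows; each row shifts and turns the pose as measured when the row begins, along the tool's axes as they then stand; what a row does not reach is not made up. A row lasts 1/10 s, in which the tool goes at most 50 mm and 8.59 degrees, less where a joint would pass 70% of its speed; a pose out of reach is approached as far as the arm can. A call with a gripper value outside its range is refused whole. The fingers move at their own pace and stop on an object; "grip_force" is the grip in N (left out, the last holds). Time passes only in rows, so rows that do not move let the fingers close, or fill a call up. It gives the time, the measured TCP pose, the force and the opening at its end, in the units of the state.
- robot.observe(): the state, without advancing time (a new reading comes with each control period).
- robot.snapshot(name): name is "side" or "top" or "wrist"; returns a dict with "img" (400x640x3 uint8, red, green, blue), "camera_matrix" (3x3 intrinsics, pixels), "rvec" (rotation vector, rad) and "tvec" (3), from world to camera coordinates, as OpenCV has them; the wrist camera has in their place "T_tool_cam" (4x4, takes a point from camera to tool coordinates, whose origin is the TCP and whose axes are the tool frame's). Camera axes: x right, y down, z forward; pixel columns grow to the right and rows downward; lengths in m; the calibration is good to about 2 mm. A picture is of the moment at which its call begins: read the wrist's pose just before it. There is no depth.
- robot.hand_in(): hands the job in, once; it reports no verdict.
The state is a dict: "time_s": time; "joint_positions": joint angles; "qvel": joint speeds; "effort": joint torques, N m; "eef_pos": TCP position; "ee_rot": TCP orientation; "wrist_force": force on the tool from outside, world axes, zero at the start; "moment": the same for the moment, N m; "grip_width": opening from 0.0 (shut) to 1.0 (fully open).
Only numpy, scipy, OpenCV 4.12 (cv2) and the standard library are available. Lean on these libraries where they do the work, as an engineer would, in place of code of your own. Each camera call takes 0.05 s, during which the arm holds its last target. There are 200 camera calls.

## Task

Load every debris cup standing on the table into the spring clamp of its own colour: hold the spring gate back (the cup itself can push it), set the cup upright on the base behind the lip, and let go so that the gate retains it. Once all are clamped, take the brush and scrub out each cup, cleanest first (blue, then yellow, then red): down to the floor of the cup, up until the foot of the brush is near the rim, and down to the floor again. Finally stand the brush back in its stand, with every cup still clamped, and leave the skull model, pointer and bottle alone.

Things in the scene. Friction and masses are not known exactly. Their poses are not given: they have to be found in the camera images.
- cup_blue_mid (a point): centre (half-way up, on the axis) of the blue plastic debris cup: loose, round, open at the top, 56 mm outside diameter, 110 mm tall, walls 4 mm (48 mm bore), floor 8 mm thick, 0.11 to 0.22 kg; z is its axis, towards the mouth. May be absent. When standing on the table this point is 55 mm up
- cup_yellow_mid (a point): centre (half-way up, on the axis) of the yellow plastic debris cup: loose, round, open at the top, 56 mm outside diameter, 110 mm tall, walls 4 mm (48 mm bore), floor 8 mm thick, 0.11 to 0.22 kg; z is its axis, towards the mouth. May be absent. When standing on the table this point is 55 mm up
- cup_red_mid (a point): centre (half-way up, on the axis) of the red plastic debris cup: loose, round, open at the top, 56 mm outside diameter, 110 mm tall, walls 4 mm (48 mm bore), floor 8 mm thick, 0.11 to 0.22 kg; z is its axis, towards the mouth. May be absent. When standing on the table this point is 55 mm up
- clamp_blue_nest (a point): nest point of the clamp with the blue gate: where the centre of the cup belongs, 65 mm above the table (the cup then stands on the clamp's base plate). Axes level: x points from the low front lip to the spring gate, z up
- clamp_blue: clamp with the blue gate, fixed; origin on the table under the nest point, same axes. Base plate 90 mm wide, top at z = 10 mm, x = -50 to 115. White lip across x = -38 to -28, 80 mm wide, top at z = 35. White side cheeks, inner faces at y = +-33, x = -28 to 38, same height. Grey housing, top at z = 50, x = 90 to 110. The gate stands between cheeks and housing
- gate_blue (a joint): blue spring gate: upright plate 36 mm wide, 10 mm thick, top at z = 106 mm, sliding along the clamp's +x. Value in m: 0 at rest (face at clamp x = 4 mm: 32 mm left to the lip, too narrow for a cup), 0.024 with a cup clamped, at most 0.045. Spring towards the lip: 2 N at 0, 4.4 N at 0.024, 5 N at 0.030. Only a sideways push opens it; the side of a held cup, its foot above the lip, can do so
- clamp_yellow_nest (a point): nest point of the clamp with the yellow gate: where the centre of the cup belongs, 65 mm above the table (the cup then stands on the clamp's base plate). Axes level: x points from the low front lip to the spring gate, z up
- clamp_yellow: clamp with the yellow gate, fixed; origin on the table under the nest point, same axes. Base plate 90 mm wide, top at z = 10 mm, x = -50 to 115. White lip across x = -38 to -28, 80 mm wide, top at z = 35. White side cheeks, inner faces at y = +-33, x = -28 to 38, same height. Grey housing, top at z = 50, x = 90 to 110. The gate stands between cheeks and housing
- gate_yellow (a joint): yellow spring gate: upright plate 36 mm wide, 10 mm thick, top at z = 106 mm, sliding along the clamp's +x. Value in m: 0 at rest (face at clamp x = 4 mm: 32 mm left to the lip, too narrow for a cup), 0.024 with a cup clamped, at most 0.045. Spring towards the lip: 2 N at 0, 4.4 N at 0.024, 5 N at 0.030. Only a sideways push opens it; the side of a held cup, its foot above the lip, can do so
- clamp_red_nest (a point): nest point of the clamp with the red gate: where the centre of the cup belongs, 65 mm above the table (the cup then stands on the clamp's base plate). Axes level: x points from the low front lip to the spring gate, z up
- clamp_red: clamp with the red gate, fixed; origin on the table under the nest point, same axes. Base plate 90 mm wide, top at z = 10 mm, x = -50 to 115. White lip across x = -38 to -28, 80 mm wide, top at z = 35. White side cheeks, inner faces at y = +-33, x = -28 to 38, same height. Grey housing, top at z = 50, x = 90 to 110. The gate stands between cheeks and housing
- gate_red (a joint): red spring gate: upright plate 36 mm wide, 10 mm thick, top at z = 106 mm, sliding along the clamp's +x. Value in m: 0 at rest (face at clamp x = 4 mm: 32 mm left to the lip, too narrow for a cup), 0.024 with a cup clamped, at most 0.045. Spring towards the lip: 2 N at 0, 4.4 N at 0.024, 5 N at 0.030. Only a sideways push opens it; the side of a held cup, its foot above the lip, can do so
- brush_grip (a point): middle of the green handle (24 mm diameter, 60 mm long) of the brush, on its axis, 160 mm above the brush's foot. The brush stands head down in its stand: 190 mm long, head at the foot 75 mm long, 32 mm diameter over the bristles, then a 12 mm stem; 0.09 kg; z is its axis, from foot to handle
- brush_tip (a point): centre of the foot (lower end) of the brush head, on the brush's axis
- stand_floor (a point): centre of the inner floor of the white square brush stand, fixed, 6 mm above the table: socket 44 mm wide inside, walls 6 mm, its rim 64 mm above this point, on a 100 mm square steel foot; turned by its yaw. The brush foot stands here when put away
- skull: red and white skull model on a grey block, 170 mm tall, origin under its centre; bystander
- pointer: flat metal pointer with three white balls, 190 mm long, lying on the table, origin under its middle; bystander
- saline: white bottle, 64 mm diameter, 150 mm tall, origin under its centre; bystander
Mind the look-alikes: they are no part of the job. Of the things that look like the part that bears cup_red_mid, the smallest one is meant.

How it is judged:
By the outcome, as a careful person would: the job done as asked, in the order asked, and still so for the second after the job is handed in, with the robot touching nothing.
Of cup_blue, cup_yellow, cup_red only 2 to 3 are there at a start; the rules pass over those that are not, and their reading is None.
At some moment in a run one of cup_blue, cup_yellow, cup_red may be knocked a few centimetres aside while the robot is not near it.
It also fails if it takes over 210 s, if anything falls off the work surface, if the arm or the gripper's body presses on something with over 40 N, if the wrist force passes 120 N, or if a joint passes its speed limit or range.

## Working session

There is one attempt and no reset: what is moved stays moved. The work goes in short steps, Python scripts to look and compute and a tool call to move; the robot and the scene stay as the last step left them, time stands still between calls to the robot, and variables do not carry over. Pictures are saved under pics/ and viewed, about 12 in all and at most 16, crops included, and the job is handed in when it is done.

Besides the shell and the picture viewer there is one more tool, called after "Request:" as name([rows], argument=value, ...), one row to a line, values as JSON. send_rows: Moves the arm, as the interface text tells. Its arguments: {"type":"object","properties":{"motion":{"type":"array","items":{"type":"object","properties":{"delta_rot":{"type":"array","items":{"type":"number"}},"linear":{"type":"array","items":{"type":"number"}},"hand":{"type":"number"}}}},"grip_force":{"type":"number"}},"required":["motion"]}

```bash
ls; mkdir -p pics; python3 - <<'E'
from rig import robot
import cv2,pickle
s=robot.observe();print(s)
for n in("side","top"):
    d=robot.snapshot(n);cv2.imwrite(f"pics/{n}0.png",d["img"][:,:,::-1]);pickle.dump(d,open(f"{n}0.pkl","wb"))
    print(n,{k:v for k,v in d.items() if k!="img"})
d=robot.snapshot("wrist");print(d["T_tool_cam"],d["camera_matrix"])
E
```

```text
pics
{'time_s': 0.0, 'joint_positions': array([-1.46352097e+00,  5.28505242e-01,  1.43388571e+00, -9.42026070e-06,
        1.18141778e+00, -1.78492792e-01]), 'qvel': array([-0.00015602, -0.00034341, -0.00134971, -0.00236202, -0.00038343,
        0.00018988]), 'effort': array([ 7.46372953e-04, -4.42344832e+01, -1.78022593e+01, -5.81347263e-05,
        8.45681468e-03,  3.10598864e-06]), 'eef_pos': array([ 0.17613838, -0.59894029,  0.23831488]), 'ee_rot': array([-1.57297874e+00,  3.84887821e-04, -2.85582134e+00]), 'wrist_force': array([-0.23530478,  0.34213108,  0.13518015]), 'moment': array([ 0.00549698, -0.03940686,  0.00290055]), 'grip_width': 1.002018932034784}
side {'camera_matrix': array([[385.2926492 ,   0.        , 320.42244516],
       [  0.        , 385.2926492 , 195.78366822],
       [  0.        ,   0.        ,   1.        ]]), 'rvec': array([ 0.87922611, -2.30434633,  1.28484373]), 'tvec': array([0.36536463, 0.27605751, 0.96645043])}
top {'camera_matrix': array([[479.07403012,   0.        , 319.17936421],
       [  0.        , 479.07403012, 187.81043291],
       [  0.        ,   0.        ,   1.        ]]), 'rvec': array([ 2.1577161 , -2.17820913,  0.11147088]), 'tvec': array([-0.0231093 ,  0.5158016 ,  1.29357793])}
[[-8.07592908e-05  9.65943738e-01  2.58752177e-01 -6.46718566e-02]
 [ 6.95720690e-04 -2.58752061e-01  9.65943522e-01 -1.33421486e-01]
 [ 9.99999755e-01  2.58028157e-04 -6.51130410e-04  2.08854079e-04]
 [ 0.00000000e+00  0.00000000e+00  0.00000000e+00  1.00000000e+00]] [[355.34666347   0.         323.36018816]
 [  0.         355.34666347 198.51424547]
 [  0.           0.           1.        ]]
```

View pics/top0.png

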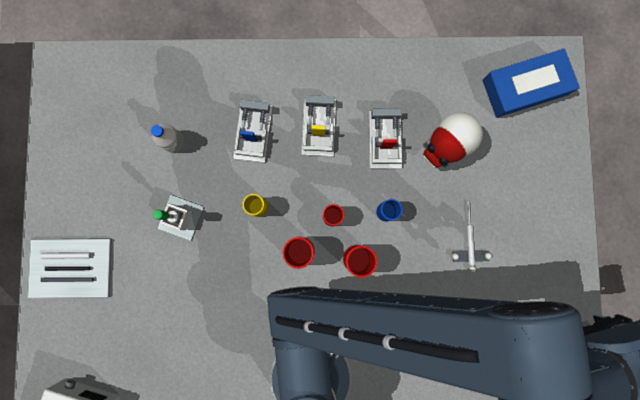

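View pics/side0.png

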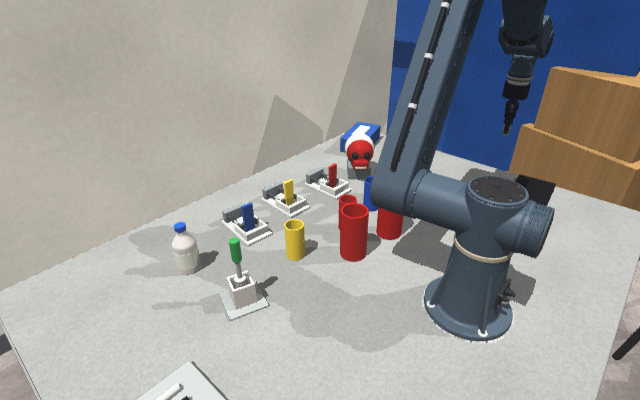

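The top view shows the clamps at blue (253,130), yellow (320,125) and red (386,138). The cups are yellow (255,204), small red (333,214) and blue (389,210). Candidates for cup_red are (333,214), (298,252) and (360,261); the smallest is (333,214), and the two larger ones are decoys. The brush and stand are at (175,216).

```bash
cat > h.py <<'E'
import numpy as np,cv2,pickle
from scipy.spatial.transform import Rotation as Ro
def ray(d,px,z,T=None):
    """intersect pixels with plane z; T=(4x4 world<-cam) optional"""
    px=np.atleast_2d(np.float64(px)); K=d["camera_matrix"]
    v=np.c_[px,np.ones(len(px))]@np.linalg.inv(K).T
    if T is None:
        R=cv2.Rodrigues(d["rvec"])[0]; o=-R.T@d["tvec"]; v=v@R
    else: o=T[:3,3]; v=v@T[:3,:3].T
    z=np.broadcast_to(z,len(px))
    return o+v*((z-o[2])/v[:,2])[:,None]
def proj(d,P):
    return cv2.projectPoints(np.float64(P).reshape(-1,3),d["rvec"],d["tvec"],d["camera_matrix"],None)[0].reshape(-1,2)
def toolT(s):
    T=np.eye(4);T[:3,:3]=Ro.from_euler("xyz",s["ee_rot"]).as_matrix();T[:3,3]=s["eef_pos"];return T
E
python3 - <<'E'
from h import *
d=pickle.load(open("top0.pkl","rb"));im=d["img"][:,:,::-1]
print("cups",ray(d,[(255,204),(333,214),(389,210),(298,252)],.11).round(3))
print("head-on housing/lip",ray(d,[(253,130),(320,125),(386,138),(175,216)],.02).round(3))
cv2.imwrite("pics/a.png",cv2.resize(im[90:180,225:415],None,fx=4.2,fy=4.2,interpolation=cv2.INTER_CUBIC))
cv2.imwrite("pics/b.png",cv2.resize(im[185:290,140:420],None,fx=2.8,fy=2.8,interpolation=cv2.INTER_CUBIC))
E
```

```text
cups [[ 0.467  0.137  0.11 ]
 [ 0.439 -0.063  0.11 ]
 [ 0.448 -0.207  0.11 ]
 [ 0.343  0.027  0.11 ]]
head-on housing/lip [[ 0.681  0.156  0.02 ]
 [ 0.694 -0.032  0.02 ]
 [ 0.655 -0.216  0.02 ]
 [ 0.442  0.37   0.02 ]]
```

View pics/a.png

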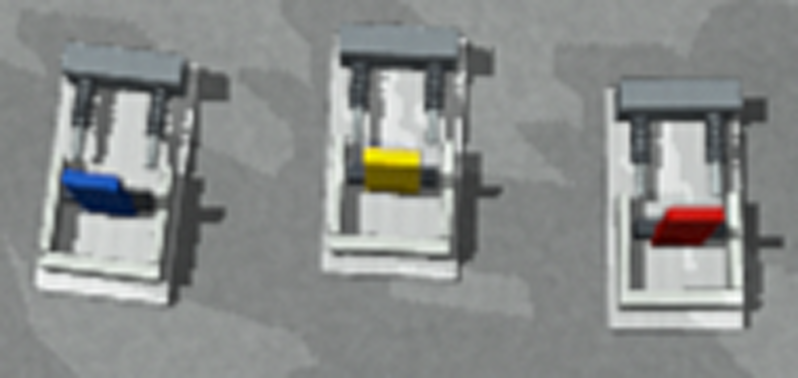

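View pics/b.png

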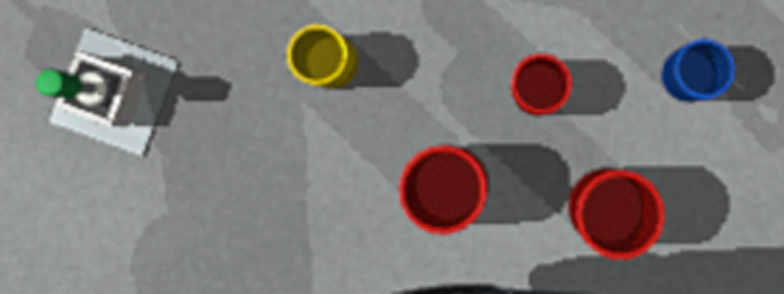

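```bash
python3 - <<'E'
from h import *
from scipy.optimize import least_squares
d=pickle.load(open("top0.pkl","rb"))
C={"blue":([(36,290),(168,304),(66,43),(190,55),(62,72),(184,85),(45,267),(160,279)],(.68,.156)),
"yellow":([(322,271),(457,279),(341,27),(460,29),(341,60),(460,64),(330,248),(449,252)],(.694,-.03)),
"red":([(608,328),(743,328),(620,82),(740,81),(618,112),(740,114),(621,306),(742,305)],(.655,-.216))}
def f(p,px):
    x,y,w,h=p;c,s=np.cos(w),np.sin(w)
    M=np.array([(-.05,.045,0),(-.05,-.045,0),(.11,h,.05),(.11,-h,.05),(.09,h,.05),(.09,-h,.05),(-.038,.04,.035),(-.038,-.04,.035)])
    W=np.c_[x+c*M[:,0]-s*M[:,1],y+s*M[:,0]+c*M[:,1],M[:,2]]
    return (proj(d,W)-px)
for k,(px,p0) in C.items():
    px=np.array(px)/4.2+(225,90)
    r=least_squares(lambda p:f(p,px).ravel(),[*p0,0,.04],loss="soft_l1")
    print(k,r.x.round(4),np.abs(f(r.x,px)).max(1).round(1))
b=lambda L:np.array(L)/2.8+(140,185)
print("cups y r b",ray(d,b([(319,55),(541,84),(704,68)]),.11).round(4))
print("brush top",ray(d,b([(46,82)]),.196).round(4))
fc=ray(d,b([(86,27),(178,66),(145,156),(50,120)]),.004);print("foot",fc.mean(0).round(4),fc.round(3))
R=cv2.Rodrigues(d["rvec"])[0];print("cam",-R.T@d["tvec"])
from rig import robot
T=toolT(robot.observe());print(T.round(3))
E
```

```text
blue [ 0.6453  0.1605 -0.1319  0.0407] [0.6 0.8 0.5 0.3 0.4 0.1 1.3 0.3]
yellow [ 0.6575 -0.0276 -0.0582  0.0391] [1.2 0.8 0.8 0.1 1.6 1.3 0.3 0.7]
red [ 0.6196 -0.2162  0.0008  0.0396] [1.2 0.9 0.4 0.4 0.4 1.2 0.3 0.2]
cups y r b [[ 0.465   0.1402  0.11  ]
 [ 0.4364 -0.0633  0.11  ]
 [ 0.4497 -0.213   0.11  ]]
brush top [[0.4381 0.3612 0.196 ]]
foot [0.4374 0.3579 0.004 ] [[0.503 0.388 0.004]
 [0.463 0.295 0.004]
 [0.374 0.327 0.004]
 [0.41  0.422 0.004]]
cam [ 0.37928015 -0.0282132   1.33988051]
[[-0.959 -0.     0.282  0.176]
 [-0.282  0.002 -0.959 -0.599]
 [-0.    -1.    -0.002  0.239]
 [ 0.     0.     0.     1.   ]]
```

Request:
send_rows([
  {"delta_rot": [0, 0.14, 0], "linear": [-3.5, 0, -2.8], "hand": 8.5},
  {"delta_rot": [0, 0.14, 0], "linear": [-3.1, 0, -3.2], "hand": 8.5},
  {"delta_rot": [0, 0.14, 0], "linear": [-2.6, 0, -3.7], "hand": 8.5},
  {"delta_rot": [0, 0, 0], "linear": [-2.1, 0, -4.0], "hand": 8.5},
  {"delta_rot": [0, 0, 0], "linear": [-2.1, 0, -4.0], "hand": 8.5},
  {"delta_rot": [0, 0, 0], "linear": [-2.1, 0, -4.0], "hand": 8.5},
  {"delta_rot": [0, 0, 0], "linear": [-2.1, 0, -4.0], "hand": 8.5},
  {"delta_rot": [0, 0, 0], "linear": [-2.1, 0, -4.0], "hand": 8.5},
], grip_force=50)

```text
time_s: 0.95
eef_pos: [0.3916, -0.3039, 0.2357]
ee_rot: [-1.57, -0.001, 2.977]
wrist_force: [0.8, -0.6, -0.3]
grip_width: 0.992
```

Request:
send_rows([
  {"delta_rot": [0, -0.03, 0], "linear": [-1.5, 0, -3.3], "hand": 8.5},
  {"delta_rot": [0, 0, 0], "linear": [-1.5, 0, -3.3], "hand": 8.5},
  {"delta_rot": [0, 0, 0], "linear": [-1.5, 0, -3.2], "hand": 8.5},
  {"delta_rot": [0, 0, 0], "linear": [0, 0, 0], "hand": 8.5},
  {"delta_rot": [0, 0, 0], "linear": [0, 0, 0], "hand": 8.5},
  {"delta_rot": [0, 0, 0], "linear": [0, 0, 0], "hand": 8.5},
  {"delta_rot": [0, 0, 0], "linear": [0, 0, 0], "hand": 8.5},
  {"delta_rot": [0, 0, 0], "linear": [0, 0, 0], "hand": 8.5},
])

```text
time_s: 1.75
eef_pos: [0.4527, -0.2059, 0.2348]
ee_rot: [-1.572, -0.002, 3.014]
wrist_force: [-0.4, 0.1, 0.5]
grip_width: 0.997
```

```bash
cat >> h.py <<'E'
from rig import robot
CL={"blue":(.6453,.1605,-.1319),"yellow":(.6575,-.0276,-.0582),"red":(.6196,-.2162,0.)}
def clamp(c,u,v=0):
    x,y,w=CL[c];return np.array([x+u*np.cos(w)-v*np.sin(w),y+u*np.sin(w)+v*np.cos(w)])
def delta(xy,z,w,s=None):
    """tool-axis cm to TCP target, in the target-yaw frame w; and yaw turn about tool y"""
    s=s or robot.observe();T=toolT(s);d=np.array([*xy,z])-T[:3,3]
    w0=np.arctan2(T[0,2],-T[1,2]);c,sn=np.cos(w),np.sin(w)
    print("tool cm",(100*np.array([-(d[0]*c+d[1]*sn),-d[2],d[0]*sn-d[1]*c])).round(2),"rot_y",round(w0-w,3),"ax tilt",T[:2,1].round(4),"F",s["wrist_force"].round(1),"gw",round(s["grip_width"],3))
HS={"blue":(100,130),"yellow":(20,35),"red":(0,8)}
def mask(img,c):
    h=cv2.cvtColor(img,cv2.COLOR_RGB2HSV);lo,hi=HS[c]
    m=cv2.inRange(h,(lo,110,50),(hi,255,255))
    if c=="red": m|=cv2.inRange(h,(172,110,50),(180,255,255))
    return m
def blobs(d,c,z=.11,T=None,amin=40):
    """blob of a colour: bbox, area, bbox centre on plane z"""
    n,l,st,ce=cv2.connectedComponentsWithStats(mask(d["img"],c))
    for x,y,w,h,a in st[1:]:
        if a>amin: print(c,(x,y,w,h),a,ray(d,(x+w/2-.5,y+h/2-.5),z,T).round(3))
def wrist(name=None):
    s=robot.observe();d=robot.snapshot("wrist")
    if name: cv2.imwrite(f"pics/{name}.png",d["img"][:,:,::-1])
    return s,d,toolT(s)@d["T_tool_cam"]
E
python3 - <<'E'
from h import *
s,d,T=wrist("w1")
print(s["eef_pos"],s["ee_rot"]);blobs(d,"blue",.11,T)
delta((.4497,-.213),.07,-.132)
E
```

```text
[ 0.4527012  -0.20590164  0.23481545] [-1.57166750e+00 -2.45393679e-03  3.01392673e+00]
blue (np.int32(299), np.int32(146), np.int32(73), np.int32(87)) 4746 [[ 0.454 -0.215  0.11 ]]
tool cm [ 0.2  16.48  0.74] rot_y 0.004 ax tilt [-0.0024  0.0011] F [ 0.8  0.7 -0.8] gw 0.996
```

View pics/w1.png

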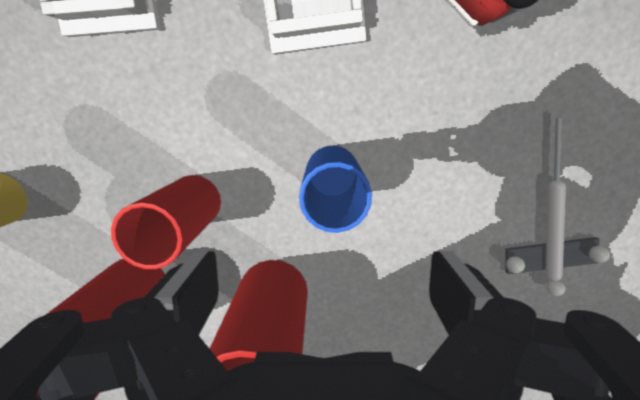

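```bash
python3 - <<'E'
from h import *
d=robot.snapshot("wrist");s=robot.observe();T=toolT(s)@d["T_tool_cam"]
p=ray(d,[(335,197.5)],.11,T)[0];print(p);delta(p[:2],.067,-.132)
E
```

```text
[ 0.44770443 -0.21416765  0.11      ]
tool cm [ 0.39 16.78  0.9 ] rot_y 0.004 ax tilt [-0.0023  0.0012] F [0.3 0.8 0.1] gw 0.993
```

Request:
send_rows([
  {"delta_rot": [0, 0, 0], "linear": [0.3, 2.5, 0.85], "hand": 8.5},
  {"delta_rot": [0, 0, 0], "linear": [0, 4, 0], "hand": 8.5},
  {"delta_rot": [0, 0, 0], "linear": [0, 4, 0], "hand": 8.5},
  {"delta_rot": [0, 0, 0], "linear": [0, 4, 0], "hand": 8.5},
  {"delta_rot": [0, 0, 0], "linear": [0, 2.2, 0], "hand": 8.5},
  {"delta_rot": [0, 0, 0], "linear": [0, 0, 0], "hand": 8.5},
  {"delta_rot": [0, 0, 0], "linear": [0, 0, 0], "hand": 5},
  {"delta_rot": [0, 0, 0], "linear": [0, 0, 0], "hand": 5},
])

```text
time_s: 2.65
eef_pos: [0.4518, -0.2218, 0.0662]
ee_rot: [-1.566, 0.009, 3.006]
wrist_force: [0.7, 2.0, 1.0]
grip_width: 0.687
```

Request:
send_rows([
  {"delta_rot": [0, 0, 0], "linear": [0, 0, 0], "hand": 4.5},
  {"delta_rot": [0, 0, 0], "linear": [0, 0, 0], "hand": 4.5},
  {"delta_rot": [0, 0, 0], "linear": [0, 0, 0], "hand": 4.5},
  {"delta_rot": [0, 0, 0], "linear": [0, 0, 0], "hand": 4.5},
  {"delta_rot": [0, 0, 0], "linear": [0, 0, 0], "hand": 4.5},
  {"delta_rot": [0, 0, 0], "linear": [0, 0, 0], "hand": 4.5},
  {"delta_rot": [0, 0, 0], "linear": [0, -1, 0], "hand": 4.5},
  {"delta_rot": [0, 0, 0], "linear": [0, -3, 0], "hand": 4.5},
])

```text
time_s: 3.45
eef_pos: [0.451, -0.2214, 0.1084]
ee_rot: [-1.565, 0.008, 3.007]
wrist_force: [0.5, -0.8, -0.9]
grip_width: 0.645
```

```bash
python3 - <<'E'
from h import *
s=robot.observe();print(s["time_s"],s["eef_pos"],s["ee_rot"]);delta(clamp("blue",-.035),.21,-.132)
E
```

```text
3.45 [ 0.45095209 -0.22135442  0.10843286] [-1.56525677  0.00813318  3.00665384]
tool cm [-10.74 -10.16 -40.41] rot_y -0.003 ax tilt [ 0.0073 -0.0066] F [ 0.5 -0.8 -0.9] gw 0.645
```

Request:
send_rows([
  {"delta_rot": [-0.006, 0, -0.008], "linear": [0, -4.3, 0], "hand": 4.5},
  {"delta_rot": [0, 0, 0], "linear": [0, -4.3, -1], "hand": 4.5},
  {"delta_rot": [0, 0, 0], "linear": [-1, -1.8, -4], "hand": 4.5},
  {"delta_rot": [0, 0, 0], "linear": [-1.2, 0, -4.5], "hand": 4.5},
  {"delta_rot": [0, 0, 0], "linear": [-1.2, 0, -4.5], "hand": 4.5},
  {"delta_rot": [0, 0, 0], "linear": [-1.2, 0, -4.5], "hand": 4.5},
  {"delta_rot": [0, 0, 0], "linear": [-1.2, 0, -4.5], "hand": 4.5},
  {"delta_rot": [0, 0, 0], "linear": [-1.2, 0, -4.5], "hand": 4.5},
])

```text
time_s: 4.25
eef_pos: [0.5622, 0.0433, 0.2267]
ee_rot: [-1.565, 0.015, 2.994]
wrist_force: [0.9, -1.1, -2.4]
grip_width: 0.638
```

Request:
send_rows([
  {"delta_rot": [0, 0, 0], "linear": [-1.2, 0, -4.3], "hand": 4.5},
  {"delta_rot": [0, 0, 0], "linear": [-1.2, 0, -4.3], "hand": 4.5},
  {"delta_rot": [0, 0, 0], "linear": [-0.5, 0, -3.0], "hand": 4.5},
  {"delta_rot": [0, 0, 0], "linear": [0, 0, 0], "hand": 4.5},
  {"delta_rot": [0, 0, 0], "linear": [0, 0, 0], "hand": 4.5},
  {"delta_rot": [0, 0, 0], "linear": [0, 0, 0], "hand": 4.5},
  {"delta_rot": [0, 0, 0], "linear": [0, 0, 0], "hand": 4.5},
  {"delta_rot": [0, 0, 0], "linear": [0, 0, 0], "hand": 4.5},
])

```text
time_s: 5.05
eef_pos: [0.6065, 0.1631, 0.2288]
ee_rot: [-1.565, 0.014, 3.001]
wrist_force: [0.6, -0.0, -2.7]
grip_width: 0.639
```

```bash
python3 - <<'E'
from h import *
s,d,T=wrist("w2");print(s["time_s"],s["eef_pos"],s["ee_rot"]);delta(clamp("blue",-.035),.21,-.132)
E
```

```text
5.05 [0.60653823 0.16310033 0.22877434] [-1.56548345  0.01360602  3.00083315]
tool cm [-0.37  1.88 -0.26] rot_y -0.009 ax tilt [ 0.0127 -0.0073] F [ 0.  -0.4 -1.9] gw 0.643
```

View pics/w2.png

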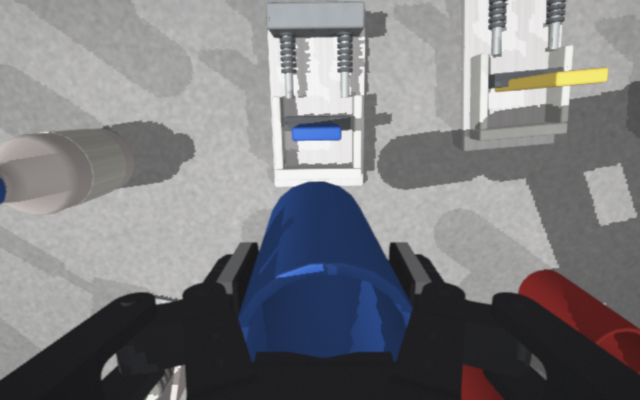

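```bash
cat >> h.py <<'E'
def fitclamp(d,T,px,p0,h=.0395):
    from scipy.optimize import least_squares
    Ti=np.linalg.inv(T)
    M=np.array([(-.05,.045,0),(-.05,-.045,0),(.11,h,.05),(.11,-h,.05),(.09,h,.05),(.09,-h,.05)])
    def f(p):
        x,y,w=p;c,s=np.cos(w),np.sin(w)
        W=np.c_[x+c*M[:,0]-s*M[:,1],y+s*M[:,0]+c*M[:,1],M[:,2]]
        q=(W@Ti[:3,:3].T+Ti[:3,3])@d["camera_matrix"].T
        return (q[:,:2]/q[:,2:]-px).ravel()
    r=least_squares(f,p0,loss="soft_l1");print("clamp",r.x.round(4),r.fun.round(1))
E
python3 - <<'E'
from h import *
s,d,T=wrist()
fitclamp(d,T,np.array([(275,186),(363,185),(267,4),(363,4),(267,33),(364,33)]),CL["blue"])
rim=ray(d,[(328,264)],.272,T)[0];w=-.132
e=rim[:2]-s["eef_pos"][:2];print("rim far edge u rel TCP",e@[np.cos(w),np.sin(w)],e@[-np.sin(w),np.cos(w)])
E
```

```text
clamp [ 0.6403  0.1623 -0.1301] [ 0.5  1.3 -1.4  1.3 -1.3  0.9  1.7 -0.2 -0.  -1.   0.3 -2. ]
rim far edge u rel TCP 0.021113854524457482 -0.0015811885430895654
```

Request:
send_rows([
  {"delta_rot": [-0.005, -0.009, -0.013], "linear": [0, 2, -0.3], "hand": 4.5},
  {"delta_rot": [0, 0, 0], "linear": [0, 3, 0], "hand": 4.5},
  {"delta_rot": [0, 0, 0], "linear": [0, 3, 0], "hand": 4.5},
  {"delta_rot": [0, 0, 0], "linear": [0, 2.5, 0], "hand": 4.5},
  {"delta_rot": [0, 0, 0], "linear": [0, 1.2, 0], "hand": 4.5},
  {"delta_rot": [0, 0, 0], "linear": [0, 0, 0], "hand": 4.5},
  {"delta_rot": [0, 0, 0], "linear": [0, 0, 0], "hand": 4.5},
  {"delta_rot": [0, 0, 0], "linear": [0, 0, 0], "hand": 4.5},
])

```text
time_s: 5.95
eef_pos: [0.6087, 0.164, 0.1037]
ee_rot: [-1.572, -0.001, 3.008]
wrist_force: [0.5, -0.0, -3.5]
grip_width: 0.639
```

```bash
sed -i 's/"blue":(.6453,.1605,-.1319)/"blue":(.643,.1614,-.131)/' h.py; python3 - <<'E'
from h import *
s=robot.observe();print(s["time_s"],s["eef_pos"],s["ee_rot"]);delta(clamp("blue",.0125),.107,-.131)
E
```

```text
5.95 [0.60871368 0.16402427 0.103673  ] [-1.57218872e+00 -1.06866659e-03  3.00750736e+00]
tool cm [-4.68 -0.33 -0.19] rot_y -0.003 ax tilt [-0.0009  0.0015] F [ 0.5 -0.  -3.5] gw 0.639
```

Request:
send_rows([
  {"delta_rot": [0, 0, 0], "linear": [0, -0.4, -0.2], "hand": 4.5},
  {"delta_rot": [0, 0, 0], "linear": [-1, 0, 0], "hand": 4.5},
  {"delta_rot": [0, 0, 0], "linear": [-1, 0, 0], "hand": 4.5},
  {"delta_rot": [0, 0, 0], "linear": [-1, 0, 0], "hand": 4.5},
  {"delta_rot": [0, 0, 0], "linear": [-1, 0, 0], "hand": 4.5},
  {"delta_rot": [0, 0, 0], "linear": [-0.6, 0, 0], "hand": 4.5},
  {"delta_rot": [0, 0, 0], "linear": [0, 0, 0], "hand": 4.5},
  {"delta_rot": [0, 0, 0], "linear": [0, 0, 0], "hand": 4.5},
])

```text
time_s: 6.75
eef_pos: [0.6547, 0.1608, 0.111]
ee_rot: [-1.573, -0.009, 3.008]
wrist_force: [-4.5, 1.2, 0.9]
grip_width: 0.64
```

```bash
python3 - <<'E'
from h import *
s=robot.observe();print(s["time_s"],s["eef_pos"],s["ee_rot"]);delta(clamp("blue",.0125),.077,-.131)
E
```

```text
6.75 [0.65473716 0.16080147 0.11102668] [-1.57264937 -0.00942593  3.00791893]
tool cm [-0.08  3.4   0.09] rot_y -0.003 ax tilt [-0.0091  0.0031] F [-4.5  1.2  0.9] gw 0.64
```

Request:
send_rows([
  {"delta_rot": [0.002, -0.003, 0.009], "linear": [-0.3, 0, 0.1], "hand": 4.5},
  {"delta_rot": [0, 0, 0], "linear": [0, 0.5, 0], "hand": 4.5},
  {"delta_rot": [0, 0, 0], "linear": [0, 0.8, 0], "hand": 4.5},
  {"delta_rot": [0, 0, 0], "linear": [0, 0.8, 0], "hand": 4.5},
  {"delta_rot": [0, 0, 0], "linear": [0, 0.7, 0], "hand": 4.5},
  {"delta_rot": [0, 0, 0], "linear": [0, 0.3, 0], "hand": 4.5},
  {"delta_rot": [0, 0, 0], "linear": [0, 0, 0], "hand": 4.5},
  {"delta_rot": [0, 0, 0], "linear": [0, 0, 0], "hand": 4.5},
])

```text
time_s: 7.55
eef_pos: [0.6519, 0.1606, 0.0783]
ee_rot: [-1.57, -0.01, 3.012]
wrist_force: [-4.5, 1.2, 1.6]
grip_width: 0.642
```

```bash
python3 - <<'E'
from h import *
s=robot.observe();print(s["time_s"],s["eef_pos"],s["ee_rot"]);delta(clamp("blue",.0045),.0765,-.131)
E
```

```text
7.55 [0.65194596 0.16058538 0.07831096] [-1.56965931 -0.01037455  3.01208857]
tool cm [0.45 0.18 0.04] rot_y 0.002 ax tilt [-0.0104  0.0002] F [-4.5  1.2  1.6] gw 0.642
```

Request:
send_rows([
  {"delta_rot": [0, 0, 0.01], "linear": [0.2, 0.1, 0], "hand": 4.5},
  {"delta_rot": [0, 0, 0], "linear": [0.2, 0.1, 0], "hand": 4.5},
  {"delta_rot": [0, 0, 0], "linear": [0, 0, 0], "hand": 6},
  {"delta_rot": [0, 0, 0], "linear": [0, 0, 0], "hand": 8.5},
  {"delta_rot": [0, 0, 0], "linear": [0, 0, 0], "hand": 8.5},
  {"delta_rot": [0, 0, 0], "linear": [0, 0, 0], "hand": 8.5},
  {"delta_rot": [0, 0, 0], "linear": [0, 0, 0], "hand": 8.5},
  {"delta_rot": [0, 0, 0], "linear": [0, 0, 0], "hand": 8.5},
])

```text
time_s: 8.35
eef_pos: [0.6574, 0.1601, 0.0803]
ee_rot: [-1.572, 0.023, 3.012]
wrist_force: [0.1, -0.4, -1.4]
grip_width: 0.998
```

Request:
send_rows([
  {"delta_rot": [0, 0, 0], "linear": [0, -2, 0], "hand": 8.5},
  {"delta_rot": [0, 0, 0], "linear": [0, -4, 0], "hand": 8.5},
  {"delta_rot": [0, 0, 0], "linear": [0, -4.5, 0], "hand": 8.5},
  {"delta_rot": [0, 0, 0], "linear": [0, -4, 0], "hand": 8.5},
  {"delta_rot": [0, 0, 0], "linear": [3, 0, 0], "hand": 8.5},
  {"delta_rot": [0, 0, 0], "linear": [4.5, 0, 0], "hand": 8.5},
  {"delta_rot": [0, 0, 0], "linear": [4.5, 0, 0], "hand": 8.5},
  {"delta_rot": [0, 0, 0], "linear": [4.0, 0, 0], "hand": 8.5},
])

```text
time_s: 9.15
eef_pos: [0.4988, 0.1801, 0.2267]
ee_rot: [-1.575, 0.033, 3.007]
wrist_force: [-0.8, 0.0, -0.0]
grip_width: 0.992
```

```bash
python3 - <<'E'
from h import *
s,d,T=wrist("w3");print(s["time_s"],s["eef_pos"],s["ee_rot"]);delta((.465,.1402),.15,-.058)
t=robot.snapshot("top")
for c in("yellow","red","blue"): blobs(t,c)
cv2.imwrite("pics/w3.png",np.vstack([cv2.resize(d["img"],(480,300)),cv2.resize(t["img"][85:285,130:450],(480,300))])[:,:,::-1])
blobs(d,"yellow",.11,T)
E
```

```text
9.15 [0.49875718 0.18012326 0.22674301] [-1.57468933  0.03323347  3.00717558]
tool cm [2.16 7.53 4.18] rot_y -0.074 ax tilt [ 0.0198 -0.0014] F [-6.1 -0.6 -0.8] gw 0.997
yellow (np.int32(311), np.int32(125), np.int32(14), np.int32(11)) 137 [[ 0.659 -0.025  0.11 ]]
yellow (np.int32(242), np.int32(195), np.int32(26), np.int32(22)) 423 [[0.463 0.139 0.11 ]]
red (np.int32(424), np.int32(127), np.int32(42), np.int32(41)) 968 [[ 0.611 -0.355  0.11 ]]
red (np.int32(380), np.int32(139), np.int32(18), np.int32(9)) 128 [[ 0.623 -0.21   0.11 ]]
red (np.int32(323), np.int32(204), np.int32(21), np.int32(23)) 382 [[ 0.436 -0.063  0.11 ]]
red (np.int32(282), np.int32(237), np.int32(32), np.int32(32)) 797 [[0.342 0.029 0.11 ]]
red (np.int32(343), np.int32(245), np.int32(35), np.int32(32)) 858 [[ 0.32 -0.13  0.11]]
blue (np.int32(483), np.int32(49), np.int32(96), np.int32(68)) 3102 [[ 0.781 -0.588  0.11 ]]
blue (np.int32(235), np.int32(121), np.int32(25), np.int32(30)) 549 [[0.646 0.159 0.11 ]]
blue (np.int32(151), np.int32(125), np.int32(13), np.int32(12)) 115 [[0.662 0.395 0.11 ]]
yellow (np.int32(339), np.int32(179), np.int32(78), np.int32(94)) 5464 [[0.475 0.143 0.11 ]]
```

View pics/w3.png

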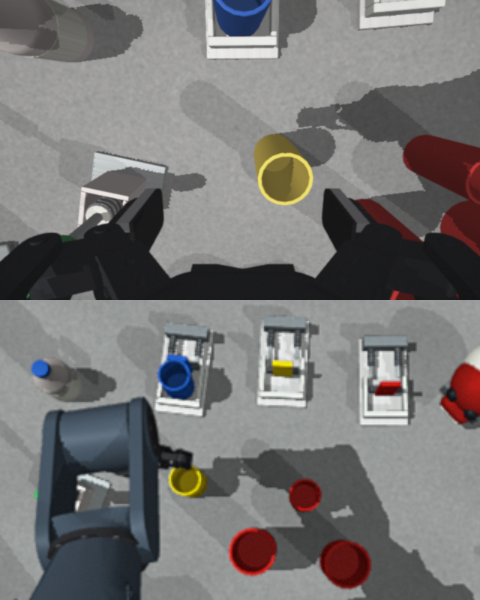

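Request:
send_rows([
  {"delta_rot": [0, -0.074, -0.025], "linear": [1.1, 0, 2.1], "hand": 8.5},
  {"delta_rot": [0, 0, 0], "linear": [1.1, 0, 2.1], "hand": 8.5},
  {"delta_rot": [0, 0, 0], "linear": [0, 0, 0], "hand": 8.5},
  {"delta_rot": [0, 0, 0], "linear": [0, 0, 0], "hand": 8.5},
  {"delta_rot": [0, 0, 0], "linear": [0, 3, 0], "hand": 8.5},
  {"delta_rot": [0, 0, 0], "linear": [0, 3, 0], "hand": 8.5},
  {"delta_rot": [0, 0, 0], "linear": [0, 0, 0], "hand": 8.5},
  {"delta_rot": [0, 0, 0], "linear": [0, 0, 0], "hand": 8.5},
])

```text
time_s: 10.05
eef_pos: [0.4752, 0.1428, 0.1673]
ee_rot: [-1.575, 0.015, 3.089]
wrist_force: [0.2, 0.4, 0.9]
grip_width: 0.995
```

```bash
python3 - <<'E'
from h import *
s,d,T=wrist();print(s["time_s"],s["eef_pos"],s["ee_rot"]);delta((.4645,.140),.067,-.058)
blobs(d,"yellow",.11,T)
E
```

```text
10.05 [0.47523299 0.14276757 0.1672715 ] [-1.57478898  0.01454863  3.0885582 ]
tool cm [ 1.05 10.04  0.34] rot_y 0.005 ax tilt [0.0148 0.0032] F [-0.2  0.5  0. ] gw 0.998
yellow (np.int32(279), np.int32(167), np.int32(95), np.int32(119)) 8479 [[0.473 0.141 0.11 ]]
```

Request:
send_rows([
  {"delta_rot": [0.003, 0.005, -0.015], "linear": [1.0, 0, 0.3], "hand": 8.5},
  {"delta_rot": [0, 0, 0], "linear": [0, 0, 0], "hand": 8.5},
  {"delta_rot": [0, 0, 0], "linear": [0, 3.2, 0], "hand": 8.5},
  {"delta_rot": [0, 0, 0], "linear": [0, 3.2, 0], "hand": 8.5},
  {"delta_rot": [0, 0, 0], "linear": [0, 3.2, 0], "hand": 8.5},
  {"delta_rot": [0, 0, 0], "linear": [0, 0.3, 0], "hand": 8.5},
  {"delta_rot": [0, 0, 0], "linear": [0, 0, 0], "hand": 8.5},
  {"delta_rot": [0, 0, 0], "linear": [0, 0, 0], "hand": 8.5},
])

```text
time_s: 10.9
eef_pos: [0.4728, 0.1414, 0.0748]
ee_rot: [-1.574, 0.02, 3.084]
wrist_force: [-0.4, -0.4, 0.6]
grip_width: 0.995
```

```bash
python3 - <<'E'
from h import *
s,d,T=wrist();delta((.4645,.140),.067,-.058)
blobs(d,"yellow",.11,T)
E
```

```text
tool cm [0.86 0.82 0.19] rot_y 0.0 ax tilt [0.021  0.0025] F [ 0.3  0.  -0.3] gw 0.996
yellow (np.int32(238), np.int32(187), np.int32(170), np.int32(178)) 20921 [[0.486 0.14  0.11 ]]
```

Request:
send_rows([
  {"delta_rot": [0.002, 0, -0.02], "linear": [0.85, 0.5, 0.15], "hand": 8.5},
  {"delta_rot": [0, 0, 0], "linear": [0, 0.2, 0], "hand": 8.5},
  {"delta_rot": [0, 0, 0], "linear": [0, 0, 0], "hand": 8.5},
  {"delta_rot": [0, 0, 0], "linear": [0, 0, 0], "hand": 5},
  {"delta_rot": [0, 0, 0], "linear": [0, 0, 0], "hand": 4.5},
  {"delta_rot": [0, 0, 0], "linear": [0, 0, 0], "hand": 4.5},
  {"delta_rot": [0, 0, 0], "linear": [0, 0, 0], "hand": 4.5},
  {"delta_rot": [0, 0, 0], "linear": [0, 0, 0], "hand": 4.5},
])

```text
time_s: 11.75
eef_pos: [0.4661, 0.1408, 0.0715]
ee_rot: [-1.573, 0.007, 3.084]
wrist_force: [-0.3, 0.3, 0.9]
grip_width: 0.657
```

```bash
python3 - <<'E'
from h import *
s=robot.observe();print(s["eef_pos"],s["ee_rot"]);delta((.4645,.140),.067,-.058);delta(clamp("yellow",-.035),.21,-.058)
E
```

```text
[0.4661179  0.14076785 0.07148089] [-1.57330457  0.00667214  3.08403655]
tool cm [0.16 0.45 0.09] rot_y 0.0 ax tilt [0.0068 0.0021] F [-0.3  0.3  0.9] gw 0.657
tool cm [-16.58 -13.85  15.7 ] rot_y 0.0 ax tilt [0.0068 0.0021] F [-0.3  0.3  0.9] gw 0.657
```

Request:
send_rows([
  {"delta_rot": [0.002, 0, -0.007], "linear": [0, -3, 0], "hand": 4.5},
  {"delta_rot": [0, 0, 0], "linear": [0, -4.5, 0], "hand": 4.5},
  {"delta_rot": [0, 0, 0], "linear": [-0.5, -4.5, 1.5], "hand": 4.5},
  {"delta_rot": [0, 0, 0], "linear": [-3, -3, 3], "hand": 4.5},
  {"delta_rot": [0, 0, -0.005], "linear": [-3.3, 0, 3.2], "hand": 4.5},
  {"delta_rot": [0, 0, -0.005], "linear": [-3.3, 0, 3.2], "hand": 4.5},
  {"delta_rot": [0, 0, -0.005], "linear": [-3.3, 0, 3.0], "hand": 4.5},
  {"delta_rot": [0, 0, -0.005], "linear": [-2.5, 0, 1.8], "hand": 4.5},
])

```text
time_s: 12.55
eef_pos: [0.6134, -0.0275, 0.2207]
ee_rot: [-1.569, -0.034, 3.091]
wrist_force: [-0.2, 1.4, -2.6]
grip_width: 0.652
```

Request:
send_rows([
  {"delta_rot": [0, 0, 0], "linear": [0, 0, 0], "hand": 4.5},
  {"delta_rot": [0, 0, 0], "linear": [0, 0, 0], "hand": 4.5},
  {"delta_rot": [0, 0, 0], "linear": [0, 0, 0], "hand": 4.5},
  {"delta_rot": [0, 0, 0], "linear": [0, 0, 0], "hand": 4.5},
  {"delta_rot": [0, 0, 0], "linear": [0, 0, 0], "hand": 4.5},
  {"delta_rot": [0, 0, 0], "linear": [0, 0, 0], "hand": 4.5},
  {"delta_rot": [0, 0, 0], "linear": [0, 0, 0], "hand": 4.5},
  {"delta_rot": [0, 0, 0], "linear": [0, 0, 0], "hand": 4.5},
])

```text
time_s: 13.35
eef_pos: [0.6114, -0.0271, 0.2175]
ee_rot: [-1.57, -0.04, 3.091]
wrist_force: [-0.3, 0.1, -2.1]
grip_width: 0.653
```

```bash
python3 - <<'E'
from h import *
s,d,T=wrist("w4");print(s["eef_pos"],s["ee_rot"]);delta(clamp("yellow",-.037),.112,-.058)
E
```

```text
[ 0.61136839 -0.02707817  0.21752927] [-1.57025943 -0.04001329  3.0905336 ]
tool cm [-0.9  10.55 -0.22] rot_y 0.007 ax tilt [-0.0399  0.0016] F [-0.3 -0.5 -2.3] gw 0.654
```

View pics/w4.png

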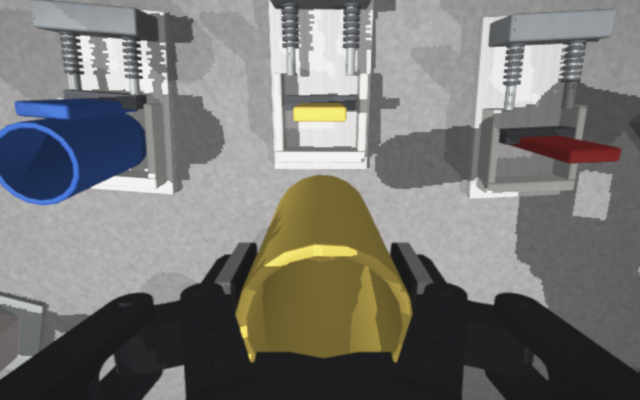

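Request:
send_rows([
  {"delta_rot": [0, 0.007, 0.038], "linear": [-0.5, 0, -0.2], "hand": 4.5},
  {"delta_rot": [0, 0, 0], "linear": [0, 0, 0], "hand": 4.5},
  {"delta_rot": [0, 0, 0], "linear": [0, 3, 0], "hand": 4.5},
  {"delta_rot": [0, 0, 0], "linear": [0, 3, 0], "hand": 4.5},
  {"delta_rot": [0, 0, 0], "linear": [0, 3, 0], "hand": 4.5},
  {"delta_rot": [0, 0, 0], "linear": [0, 0.7, 0], "hand": 4.5},
  {"delta_rot": [0, 0, 0], "linear": [0, 0, 0], "hand": 4.5},
  {"delta_rot": [0, 0, 0], "linear": [0, 0, 0], "hand": 4.5},
])

```text
time_s: 14.2
eef_pos: [0.6199, -0.0265, 0.1214]
ee_rot: [-1.568, 0.004, 3.085]
wrist_force: [0.5, -0.2, -1.0]
grip_width: 0.652
```

```bash
python3 - <<'E'
from h import *
s=robot.observe();print(s["eef_pos"],s["ee_rot"]);delta(clamp("yellow",.010),.1135,-.058)
E
```

```text
[ 0.61987257 -0.0264886   0.12138265] [-1.56826895  0.00409355  3.08451157]
tool cm [-4.76  0.79 -0.11] rot_y 0.001 ax tilt [ 0.0039 -0.0028] F [ 0.5 -0.2 -1. ] gw 0.652
```

Request:
send_rows([
  {"delta_rot": [0, 0, 0], "linear": [-1, 0.5, -0.1], "hand": 4.5},
  {"delta_rot": [0, 0, 0], "linear": [-1, 0, 0], "hand": 4.5},
  {"delta_rot": [0, 0, 0], "linear": [-1, 0, 0], "hand": 4.5},
  {"delta_rot": [0, 0, 0], "linear": [-1, 0, 0], "hand": 4.5},
  {"delta_rot": [0, 0, 0], "linear": [-0.7, 0, 0], "hand": 4.5},
  {"delta_rot": [0, 0, 0], "linear": [0, 0, 0], "hand": 4.5},
  {"delta_rot": [0, 0, 0], "linear": [0, 0, 0], "hand": 4.5},
  {"delta_rot": [0, 0, 0], "linear": [0, 0, 0], "hand": 4.5},
])

```text
time_s: 15.0
eef_pos: [0.6661, -0.0279, 0.119]
ee_rot: [-1.568, -0.008, 3.086]
wrist_force: [-5.4, -0.2, -2.2]
grip_width: 0.656
```

```bash
python3 - <<'E'
from h import *
s=robot.observe();print(s["eef_pos"],s["ee_rot"]);delta(clamp("yellow",.010),.0815,-.058)
E
```

```text
[ 0.66613877 -0.02794415  0.11895789] [-1.56771479 -0.00817412  3.08568747]
tool cm [-0.14  3.75  0.02] rot_y 0.002 ax tilt [-0.0083 -0.0026] F [-5.4 -0.2 -2.2] gw 0.656
```

Request:
send_rows([
  {"delta_rot": [-0.002, 0, 0.008], "linear": [-0.2, 0, 0], "hand": 4.5},
  {"delta_rot": [0, 0, 0], "linear": [0, 0.8, 0], "hand": 4.5},
  {"delta_rot": [0, 0, 0], "linear": [-0.1, 0.9, 0], "hand": 4.5},
  {"delta_rot": [0, 0, 0], "linear": [0, 0.9, 0], "hand": 4.5},
  {"delta_rot": [0, 0, 0], "linear": [-0.1, 0.6, 0], "hand": 4.5},
  {"delta_rot": [0, 0, 0], "linear": [0, 0.3, 0], "hand": 4.5},
  {"delta_rot": [0, 0, 0], "linear": [0, 0, 0], "hand": 4.5},
  {"delta_rot": [0, 0, 0], "linear": [0, 0, 0], "hand": 4.5},
])

```text
time_s: 15.8
eef_pos: [0.6661, -0.0277, 0.0838]
ee_rot: [-1.57, -0.006, 3.086]
wrist_force: [-4.8, 0.5, 1.3]
grip_width: 0.65
```

```bash
python3 - <<'E'
from h import *
s=robot.observe();print(s["eef_pos"],s["ee_rot"]);delta(clamp("yellow",.002),.0815,-.058)
E
```

```text
[ 0.66611248 -0.02768131  0.08383148] [-1.5698956  -0.00644126  3.08589733]
tool cm [0.66 0.23 0.04] rot_y 0.002 ax tilt [-0.0065 -0.0005] F [-4.8  0.5  1.3] gw 0.65
```

Request:
send_rows([
  {"delta_rot": [0, 0, 0.006], "linear": [0.2, 0.1, 0], "hand": 4.5},
  {"delta_rot": [0, 0, 0], "linear": [0.2, 0.1, 0], "hand": 4.5},
  {"delta_rot": [0, 0, 0], "linear": [0, 0, 0], "hand": 6},
  {"delta_rot": [0, 0, 0], "linear": [0, 0, 0], "hand": 8.5},
  {"delta_rot": [0, 0, 0], "linear": [0, 0, 0], "hand": 8.5},
  {"delta_rot": [0, 0, 0], "linear": [0, 0, 0], "hand": 8.5},
  {"delta_rot": [0, 0, 0], "linear": [0, -2, 0], "hand": 8.5},
  {"delta_rot": [0, 0, 0], "linear": [0, -3, 0], "hand": 8.5},
])

```text
time_s: 16.6
eef_pos: [0.6665, -0.028, 0.1312]
ee_rot: [-1.57, 0.011, 3.085]
wrist_force: [0.1, -0.6, -0.3]
grip_width: 0.992
```

Request:
send_rows([
  {"delta_rot": [0, 0, 0], "linear": [0, -4, 0], "hand": 8.5},
  {"delta_rot": [0, 0, 0], "linear": [0, -4.5, 0], "hand": 8.5},
  {"delta_rot": [0, 0, 0], "linear": [1, -1, 0], "hand": 8.5},
  {"delta_rot": [0, -0.058, 0], "linear": [4.2, 0, 0.7], "hand": 8.5},
  {"delta_rot": [0, 0, 0], "linear": [4.5, 0, 0.7], "hand": 8.5},
  {"delta_rot": [0, 0, 0], "linear": [4.5, 0, 0.7], "hand": 8.5},
  {"delta_rot": [0, 0, 0], "linear": [4.5, 0, 0.7], "hand": 8.5},
  {"delta_rot": [0, 0, 0], "linear": [3, 0, 0.7], "hand": 8.5},
])

```text
time_s: 17.4
eef_pos: [0.4516, -0.062, 0.2293]
ee_rot: [-1.563, 0.039, -3.134]
wrist_force: [-0.7, -0.3, -0.2]
grip_width: 0.997
```

Request:
send_rows([
  {"delta_rot": [0, 0, 0], "linear": [0, 0, 0], "hand": 8.5},
  {"delta_rot": [0, 0, 0], "linear": [0, 0, 0], "hand": 8.5},
  {"delta_rot": [0, 0, 0], "linear": [0, 0, 0], "hand": 8.5},
  {"delta_rot": [0, 0, 0], "linear": [0, 0, 0], "hand": 8.5},
  {"delta_rot": [0, 0, 0], "linear": [0, 0, 0], "hand": 8.5},
  {"delta_rot": [0, 0, 0], "linear": [0, 0, 0], "hand": 8.5},
  {"delta_rot": [0, 0, 0], "linear": [0, 0, 0], "hand": 8.5},
  {"delta_rot": [0, 0, 0], "linear": [0, 0, 0], "hand": 8.5},
])

```text
time_s: 18.2
eef_pos: [0.4527, -0.0622, 0.2293]
ee_rot: [-1.562, 0.042, -3.134]
wrist_force: [0.8, 0.3, 0.2]
grip_width: 0.996
```

```bash
python3 - <<'E'
from h import *
s,d,T=wrist();print(s["eef_pos"],s["ee_rot"]);delta((.436,-.063),.067,0)
t=robot.snapshot("top")
for c in("yellow","red","blue"): blobs(t,c)
cv2.imwrite("pics/w5.png",np.vstack([cv2.resize(d["img"],(480,300)),cv2.resize(t["img"][85:285,130:450],(480,300))])[:,:,::-1])
blobs(d,"red",.11,T)
E
```

```text
[ 0.45266152 -0.06216384  0.22925508] [-1.56189647  0.04210708 -3.13402447]
tool cm [ 1.66 16.22  0.08] rot_y 0.007 ax tilt [ 0.0421 -0.0086] F [-0.3  0.4  0.5] gw 0.994
yellow (np.int32(307), np.int32(116), np.int32(22), np.int32(30)) 529 [[ 0.658 -0.025  0.11 ]]
red (np.int32(424), np.int32(127), np.int32(42), np.int32(41)) 967 [[ 0.611 -0.355  0.11 ]]
red (np.int32(380), np.int32(139), np.int32(18), np.int32(9)) 128 [[ 0.623 -0.21   0.11 ]]
red (np.int32(323), np.int32(218), np.int32(15), np.int32(8)) 52 [[ 0.42  -0.055  0.11 ]]
red (np.int32(351), np.int32(245), np.int32(27), np.int32(33)) 605 [[ 0.319 -0.14   0.11 ]]
blue (np.int32(483), np.int32(49), np.int32(96), np.int32(68)) 3103 [[ 0.781 -0.588  0.11 ]]
blue (np.int32(235), np.int32(121), np.int32(24), np.int32(30)) 541 [[0.646 0.16  0.11 ]]
blue (np.int32(151), np.int32(125), np.int32(13), np.int32(12)) 113 [[0.662 0.395 0.11 ]]
red (np.int32(635), np.int32(4), np.int32(5), np.int32(12)) 45 [[ 0.584 -0.27   0.11 ]]
red (np.int32(288), np.int32(170), np.int32(73), np.int32(89)) 4982 [[ 0.443 -0.064  0.11 ]]
red (np.int32(199), np.int32(246), np.int32(78), np.int32(125)) 6452 [[0.366 0.004 0.11 ]]
red (np.int32(348), np.int32(266), np.int32(98), np.int32(105)) 6840 [[ 0.357 -0.122  0.11 ]]
```

View pics/w5.png

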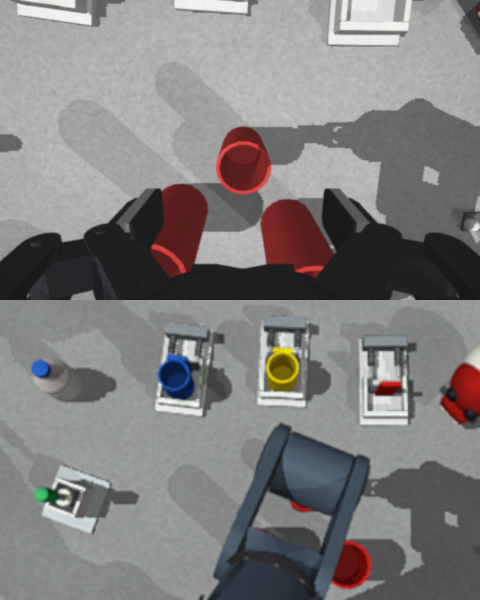

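Request:
send_rows([
  {"delta_rot": [-0.008, 0.007, -0.042], "linear": [1.2, 0, 0.1], "hand": 8.5},
  {"delta_rot": [0, 0, 0], "linear": [0.8, 0, 0], "hand": 8.5},
  {"delta_rot": [0, 0, 0], "linear": [0, 0, 0], "hand": 8.5},
  {"delta_rot": [0, 0, 0], "linear": [0, 3, 0], "hand": 8.5},
  {"delta_rot": [0, 0, 0], "linear": [0, 4, 0], "hand": 8.5},
  {"delta_rot": [0, 0, 0], "linear": [0, 4, 0], "hand": 8.5},
  {"delta_rot": [0, 0, 0], "linear": [0, 0, 0], "hand": 8.5},
  {"delta_rot": [0, 0, 0], "linear": [0, 0, 0], "hand": 8.5},
])

```text
time_s: 19.1
eef_pos: [0.436, -0.0648, 0.1182]
ee_rot: [-1.566, 0.011, 3.141]
wrist_force: [0.5, -0.4, 0.2]
grip_width: 0.995
```

```bash
python3 - <<'E'
from h import *
s=robot.observe();print(s["eef_pos"],s["ee_rot"]);delta((.436,-.063),.067,0)
E
```

```text
[ 0.43603415 -0.06484121  0.11818955] [-1.56622404  0.0113032   3.14139712]
tool cm [ 0.    5.12 -0.18] rot_y -0.0 ax tilt [ 0.0113 -0.0046] F [ 0.5 -0.4  0.2] gw 0.995
```

Request:
send_rows([
  {"delta_rot": [-0.005, 0, -0.012], "linear": [0.2, 0, -0.2], "hand": 8.5},
  {"delta_rot": [0, 0, 0], "linear": [0, 2.4, 0], "hand": 8.5},
  {"delta_rot": [0, 0, 0], "linear": [0.2, 2.2, 0], "hand": 8.5},
  {"delta_rot": [0, 0, 0], "linear": [0, 0, 0], "hand": 8.5},
  {"delta_rot": [0, 0, 0], "linear": [0, 0, 0], "hand": 5},
  {"delta_rot": [0, 0, 0], "linear": [0, 0, 0], "hand": 4.5},
  {"delta_rot": [0, 0, 0], "linear": [0, 0, 0], "hand": 4.5},
  {"delta_rot": [0, 0, 0], "linear": [0, 0, 0], "hand": 4.5},
])

```text
time_s: 19.9
eef_pos: [0.4411, -0.0657, 0.0844]
ee_rot: [-1.561, 0.024, -3.141]
wrist_force: [0.9, 0.5, -1.5]
grip_width: 0.649
```

```bash
python3 - <<'E'
from h import *
s=robot.observe();print(s["eef_pos"],s["ee_rot"]);delta((.436,-.063),.067,0);delta(clamp("red",-.042),.22,0)
E
```

```text
[ 0.44112515 -0.06566145  0.08436694] [-1.56096168  0.02441069 -3.1407051 ]
tool cm [ 0.51  1.74 -0.27] rot_y 0.001 ax tilt [ 0.0244 -0.0098] F [ 0.9  0.5 -1.5] gw 0.649
tool cm [-13.65 -13.56  15.05] rot_y 0.001 ax tilt [ 0.0244 -0.0098] F [ 0.9  0.5 -1.5] gw 0.649
```

Request:
send_rows([
  {"delta_rot": [0, 0, 0], "linear": [0, 0, 0], "hand": 8.5},
  {"delta_rot": [0, 0, 0], "linear": [0, 0, 0], "hand": 8.5},
  {"delta_rot": [-0.01, 0, -0.025], "linear": [0.5, 0, -0.1], "hand": 8.5},
  {"delta_rot": [0, 0, 0], "linear": [0, 1, 0], "hand": 8.5},
  {"delta_rot": [0, 0, 0], "linear": [0, 0.4, 0], "hand": 8.5},
  {"delta_rot": [0, 0, 0], "linear": [0, 0, 0], "hand": 8.5},
  {"delta_rot": [0, 0, 0], "linear": [0, 0, 0], "hand": 8.5},
  {"delta_rot": [0, 0, 0], "linear": [0, 0, 0], "hand": 8.5},
])

```text
time_s: 20.7
eef_pos: [0.4367, -0.0649, 0.0694]
ee_rot: [-1.57, 0.001, -3.141]
wrist_force: [0.0, 0.6, 0.2]
grip_width: 0.998
```

```bash
python3 - <<'E'
from h import *
s=robot.observe();print(s["eef_pos"],s["ee_rot"]);delta((.436,-.063),.070,0)
E
```

```text
[ 0.43666523 -0.06494213  0.06941666] [-1.57022560e+00  9.13157075e-04 -3.14076290e+00]
tool cm [ 0.07 -0.06 -0.19] rot_y 0.001 ax tilt [ 0.0009 -0.0006] F [0.  0.6 0.2] gw 0.998
```

Request:
send_rows([
  {"delta_rot": [0, 0, 0], "linear": [0, 0, 0], "hand": 5},
  {"delta_rot": [0, 0, 0], "linear": [0, 0, 0], "hand": 4.5},
  {"delta_rot": [0, 0, 0], "linear": [0, 0, 0], "hand": 4.5},
  {"delta_rot": [0, 0, 0], "linear": [0, 0, 0], "hand": 4.5},
  {"delta_rot": [0, 0, 0], "linear": [0, -3, 0], "hand": 4.5},
  {"delta_rot": [0, 0, 0], "linear": [0, -4.5, 0], "hand": 4.5},
  {"delta_rot": [0, 0, 0], "linear": [-0.5, -4.5, 1.5], "hand": 4.5},
  {"delta_rot": [0, 0, 0], "linear": [-2.5, -3, 3], "hand": 4.5},
])

```text
time_s: 21.5
eef_pos: [0.4589, -0.105, 0.2181]
ee_rot: [-1.581, -0.021, -3.137]
wrist_force: [1.0, -1.2, -1.8]
grip_width: 0.651
```

Request:
send_rows([
  {"delta_rot": [0, 0, 0], "linear": [-3, 0, 3.2], "hand": 4.5},
  {"delta_rot": [0, 0, 0], "linear": [-3, 0, 3.2], "hand": 4.5},
  {"delta_rot": [0, 0, 0], "linear": [-3, 0, 2.5], "hand": 4.5},
  {"delta_rot": [0, 0, 0], "linear": [-1, 0, 1], "hand": 4.5},
  {"delta_rot": [0, 0, 0], "linear": [0, 0, 0], "hand": 4.5},
  {"delta_rot": [0, 0, 0], "linear": [0, 0, 0], "hand": 4.5},
  {"delta_rot": [0, 0, 0], "linear": [0, 0, 0], "hand": 4.5},
  {"delta_rot": [0, 0, 0], "linear": [0, 0, 0], "hand": 4.5},
])

```text
time_s: 22.3
eef_pos: [0.5633, -0.209, 0.2197]
ee_rot: [-1.576, -0.013, -3.139]
wrist_force: [-0.3, -0.2, -1.5]
grip_width: 0.652
```

```bash
python3 - <<'E'
from h import *
s=robot.observe();print(s["eef_pos"],s["ee_rot"]);delta(clamp("red",-.037),.113,0)
E
```

```text
[ 0.56327978 -0.20900613  0.21966323] [-1.57640832 -0.01300376 -3.13880265]
tool cm [-1.93 10.67  0.72] rot_y 0.003 ax tilt [-0.013   0.0056] F [-0.3 -0.2 -1.5] gw 0.652
```

Request:
send_rows([
  {"delta_rot": [0.005, 0.003, 0.003], "linear": [-1.3, 0, 0.7], "hand": 4.5},
  {"delta_rot": [0, 0, 0], "linear": [0, 0, 0], "hand": 4.5},
  {"delta_rot": [0, 0, 0], "linear": [0, 3, 0], "hand": 4.5},
  {"delta_rot": [0, 0, 0], "linear": [0, 3, 0], "hand": 4.5},
  {"delta_rot": [0, 0, 0], "linear": [0, 3, 0], "hand": 4.5},
  {"delta_rot": [0, 0, 0], "linear": [0, 0.9, 0], "hand": 4.5},
  {"delta_rot": [0, 0, 0], "linear": [0, 0, 0], "hand": 4.5},
  {"delta_rot": [0, 0, 0], "linear": [0, 0, 0], "hand": 4.5},
])

```text
time_s: 23.1
eef_pos: [0.5709, -0.2099, 0.1213]
ee_rot: [-1.573, -0.012, -3.137]
wrist_force: [0.5, 0.5, -1.3]
grip_width: 0.653
```

```bash
python3 - <<'E'
from h import *
s=robot.observe();print(s["eef_pos"],s["ee_rot"]);delta(clamp("red",.009),.1135,0)
E
```

```text
[ 0.57092686 -0.20989682  0.12130648] [-1.57324756 -0.01238806 -3.13712931]
tool cm [-5.77  0.78  0.63] rot_y 0.004 ax tilt [-0.0124  0.0024] F [ 0.5  0.5 -1.3] gw 0.653
```

Request:
send_rows([
  {"delta_rot": [0.002, 0.004, 0.01], "linear": [0, 0.4, 0.6], "hand": 4.5},
  {"delta_rot": [0, 0, 0], "linear": [0, 0, 0.2], "hand": 4.5},
  {"delta_rot": [0, 0, 0], "linear": [-1, 0, 0], "hand": 4.5},
  {"delta_rot": [0, 0, 0], "linear": [-1.5, 0, 0], "hand": 4.5},
  {"delta_rot": [0, 0, 0], "linear": [-1.5, 0, 0], "hand": 4.5},
  {"delta_rot": [0, 0, 0], "linear": [-0.8, 0, 0], "hand": 4.5},
  {"delta_rot": [0, 0, 0], "linear": [0, 0, 0], "hand": 4.5},
  {"delta_rot": [0, 0, 0], "linear": [0, 0, 0], "hand": 4.5},
])

```text
time_s: 23.9
eef_pos: [0.6187, -0.2198, 0.1219]
ee_rot: [-1.569, -0.007, -3.141]
wrist_force: [-4.5, -0.4, 0.4]
grip_width: 0.653
```

```bash
python3 - <<'E'
from h import *
s=robot.observe();print(s["eef_pos"],s["ee_rot"]);delta(clamp("red",.009),.08,0)
E
```

```text
[ 0.61869839 -0.21983746  0.12186404] [-1.56879165 -0.00747234 -3.14056546]
tool cm [-0.99  4.19 -0.36] rot_y 0.001 ax tilt [-0.0075 -0.002 ] F [-4.5 -0.4  0.4] gw 0.653
```

Request:
send_rows([
  {"delta_rot": [-0.002, 0, 0.007], "linear": [-0.8, 0, -0.35], "hand": 4.5},
  {"delta_rot": [0, 0, 0], "linear": [-0.2, 0, 0], "hand": 4.5},
  {"delta_rot": [0, 0, 0], "linear": [-0.1, 0.6, 0], "hand": 4.5},
  {"delta_rot": [0, 0, 0], "linear": [-0.1, 0.8, 0], "hand": 4.5},
  {"delta_rot": [0, 0, 0], "linear": [0, 0.8, 0], "hand": 4.5},
  {"delta_rot": [0, 0, 0], "linear": [0, 0.5, 0], "hand": 4.5},
  {"delta_rot": [0, 0, 0], "linear": [0, 0, 0], "hand": 4.5},
  {"delta_rot": [0, 0, 0], "linear": [0, 0, 0], "hand": 4.5},
])

```text
time_s: 24.7
eef_pos: [0.6235, -0.2161, 0.0943]
ee_rot: [-1.574, -0.012, 3.141]
wrist_force: [-4.5, -1.0, 1.3]
grip_width: 0.654
```

```bash
python3 - <<'E'
from h import *
s=robot.observe();print(s["eef_pos"],s["ee_rot"]);delta(clamp("red",.008),.0795,0)
E
```

```text
[ 0.62354534 -0.21609918  0.09434326] [-1.57353951 -0.01176192  3.14147323]
tool cm [-0.41  1.48  0.01] rot_y -0.0 ax tilt [-0.0118  0.0027] F [-4.5 -1.   1.3] gw 0.654
```

Request:
send_rows([
  {"delta_rot": [0.003, 0, 0.012], "linear": [-0.3, 0, 0], "hand": 4.5},
  {"delta_rot": [0, 0, 0], "linear": [-0.1, 0.5, 0], "hand": 4.5},
  {"delta_rot": [0, 0, 0], "linear": [0, 0.6, 0], "hand": 4.5},
  {"delta_rot": [0, 0, 0], "linear": [0, 0.3, 0], "hand": 4.5},
  {"delta_rot": [0, 0, 0], "linear": [0, 0.1, 0], "hand": 4.5},
  {"delta_rot": [0, 0, 0], "linear": [0, 0, 0], "hand": 4.5},
  {"delta_rot": [0, 0, 0], "linear": [0, 0, 0], "hand": 4.5},
  {"delta_rot": [0, 0, 0], "linear": [0, 0, 0], "hand": 4.5},
])

```text
time_s: 25.5
eef_pos: [0.6262, -0.2159, 0.08]
ee_rot: [-1.571, -0.001, 3.141]
wrist_force: [-4.0, 0.7, 1.1]
grip_width: 0.653
```

```bash
python3 - <<'E'
from h import *
s=robot.observe();print(s["eef_pos"],s["ee_rot"]);delta(clamp("red",.001),.0795,0)
E
```

```text
[ 0.62615845 -0.21586412  0.07996194] [-1.57144976e+00 -1.30251073e-03  3.14101675e+00]
tool cm [0.56 0.05 0.03] rot_y -0.001 ax tilt [-0.0013  0.0007] F [-4.   0.7  1.1] gw 0.653
```

Request:
send_rows([
  {"delta_rot": [0, 0, 0], "linear": [0.2, 0, 0], "hand": 4.5},
  {"delta_rot": [0, 0, 0], "linear": [0.2, 0, 0], "hand": 4.5},
  {"delta_rot": [0, 0, 0], "linear": [0, 0, 0], "hand": 6},
  {"delta_rot": [0, 0, 0], "linear": [0, 0, 0], "hand": 8.5},
  {"delta_rot": [0, 0, 0], "linear": [0, 0, 0], "hand": 8.5},
  {"delta_rot": [0, 0, 0], "linear": [0, 0, 0], "hand": 8.5},
  {"delta_rot": [0, 0, 0], "linear": [0, -3, 0], "hand": 8.5},
  {"delta_rot": [0, 0, 0], "linear": [0, -4.5, 0], "hand": 8.5},
])

```text
time_s: 26.3
eef_pos: [0.6244, -0.2154, 0.1514]
ee_rot: [-1.574, 0.003, 3.139]
wrist_force: [0.7, -0.6, -0.0]
grip_width: 0.993
```

Request:
send_rows([
  {"delta_rot": [0, 0, 0], "linear": [0, -4.5, 0], "hand": 8.5},
  {"delta_rot": [0, 0, 0], "linear": [0, -4.5, 0], "hand": 8.5},
  {"delta_rot": [0, 0, 0], "linear": [1.2, -1.5, -4], "hand": 8.5},
  {"delta_rot": [0, 0, 0], "linear": [1.5, 0, -4.6], "hand": 8.5},
  {"delta_rot": [0, 0, 0], "linear": [1.5, 0, -4.6], "hand": 8.5},
  {"delta_rot": [0, 0, 0], "linear": [1.5, 0, -4.6], "hand": 8.5},
  {"delta_rot": [0, 0, 0], "linear": [1.5, 0, -4.6], "hand": 8.5},
  {"delta_rot": [0, 0, 0], "linear": [1.5, 0, -4.6], "hand": 8.5},
])

```text
time_s: 27.1
eef_pos: [0.5474, 0.0536, 0.2687]
ee_rot: [-1.562, 0.038, 3.126]
wrist_force: [1.7, 0.1, -0.3]
grip_width: 0.995
```

```bash
python3 - <<'E'
from h import *
s=robot.observe();print(s["time_s"],s["eef_pos"],s["ee_rot"],s["joint_positions"]);delta((.438,.36),.25,0)
t=robot.snapshot("top");cv2.imwrite("pics/t6.png",cv2.resize(t["img"][85:285,130:450],(800,500))[:,:,::-1])
for c in("yellow","red","blue"): blobs(t,c)
E
```

```text
27.1 [0.54741678 0.05359412 0.26871796] [-1.56218306  0.03828234  3.12641015] [-0.10280606  0.37706244  1.61307255 -0.00583263  1.11257559  1.48581604]
tool cm [ 10.94   1.87 -30.64] rot_y -0.016 ax tilt [ 0.0381 -0.0092] F [ 1.7  0.1 -0.3] gw 0.995
yellow (np.int32(307), np.int32(116), np.int32(22), np.int32(30)) 529 [[ 0.658 -0.025  0.11 ]]
red (np.int32(424), np.int32(127), np.int32(42), np.int32(41)) 970 [[ 0.611 -0.355  0.11 ]]
red (np.int32(376), np.int32(130), np.int32(27), np.int32(28)) 565 [[ 0.621 -0.211  0.11 ]]
red (np.int32(283), np.int32(237), np.int32(31), np.int32(32)) 799 [[0.342 0.027 0.11 ]]
red (np.int32(343), np.int32(245), np.int32(35), np.int32(32)) 861 [[ 0.32 -0.13  0.11]]
blue (np.int32(483), np.int32(49), np.int32(96), np.int32(68)) 3102 [[ 0.781 -0.588  0.11 ]]
blue (np.int32(151), np.int32(125), np.int32(13), np.int32(12)) 117 [[0.662 0.395 0.11 ]]
```

View pics/t6.png

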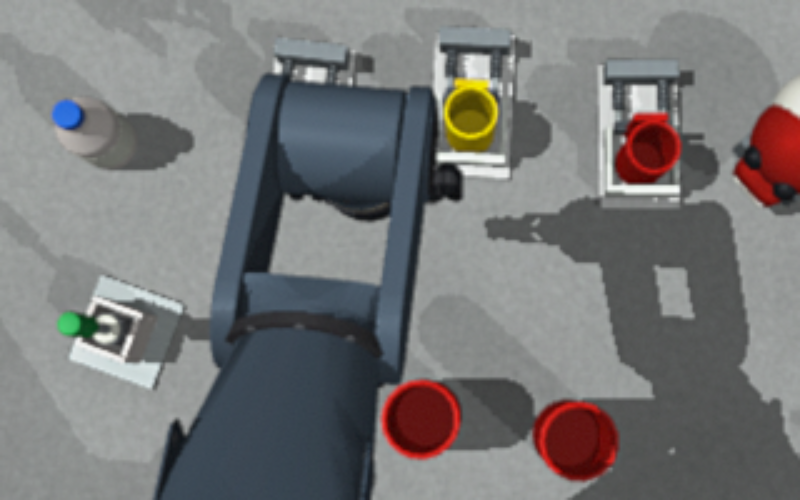

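Request:
send_rows([
  {"delta_rot": [-0.009, -0.016, -0.03], "linear": [1.5, 0, -4.4], "hand": 8.5},
  {"delta_rot": [0, 0, 0], "linear": [1.5, 0, -4.5], "hand": 8.5},
  {"delta_rot": [0, 0, 0], "linear": [1.6, 0, -4.5], "hand": 8.5},
  {"delta_rot": [0, 0, 0], "linear": [1.6, 0, -4.5], "hand": 8.5},
  {"delta_rot": [0, 0, 0], "linear": [1.6, 0, -4.5], "hand": 8.5},
  {"delta_rot": [0, 0, 0], "linear": [1.6, 0, -4.5], "hand": 8.5},
  {"delta_rot": [0, 0, 0], "linear": [1.0, 0, -2], "hand": 8.5},
  {"delta_rot": [0, 0, 0], "linear": [0, 0, 0], "hand": 8.5},
])

```text
time_s: 27.95
eef_pos: [0.4396, 0.358, 0.2721]
ee_rot: [-1.583, 0.017, -3.132]
wrist_force: [0.0, -0.6, 0.1]
grip_width: 0.994
```

```bash
python3 - <<'E'
from h import *
t=robot.snapshot("wrist")
s,d,T=wrist("w7");print(s["time_s"],s["eef_pos"],s["ee_rot"],s["qvel"].round(3));delta((.438,.36),.155,0)
h=cv2.cvtColor(d["img"],cv2.COLOR_RGB2HSV);m=cv2.inRange(h,(45,110,40),(85,255,255))
n,l,st,ce=cv2.connectedComponentsWithStats(m);print(st[1:][st[1:,4]>50])
tp=pickle.load(open("top0.pkl","rb"))
print("cups",ray(tp,[(318.4,131),(391.2,143.8)],.12).round(4))
E
```

```text
28.0 [0.44025499 0.35695691 0.27214624] [-1.58270357  0.01745701 -3.13283242] [-0.052 -0.003  0.01  -0.021  0.003 -0.01 ]
tool cm [ 0.29 11.71 -0.44] rot_y 0.007 ax tilt [0.0173 0.0112] F [-0.7 -0.9 -0.6] gw 0.996
[[ 304  186   35   51 1367]]
cups [[ 0.6539 -0.0274  0.12  ]
 [ 0.6184 -0.2152  0.12  ]]
```

View pics/w7.png

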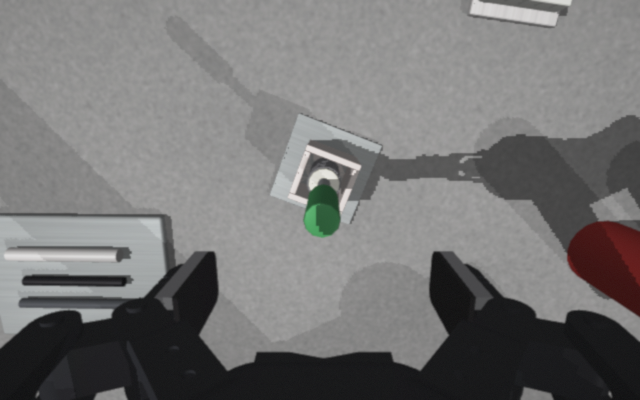

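```bash
python3 - <<'E'
from h import *
s,d,T=wrist()
print(ray(d,[(322,219)],.196,T),ray(d,[(299,114),(383,147),(354,224),(271,194)],.004,T).mean(0))
delta((.437,.36),.155,0,s)
E
```

```text
[[0.43765664 0.35705087 0.196     ]] [0.43537571 0.35450249 0.004     ]
tool cm [ 0.39 11.71 -0.44] rot_y 0.007 ax tilt [0.0173 0.0112] F [-0.7 -0.9 -0.6] gw 0.996
```

Request:
send_rows([
  {"delta_rot": [0.011, 0.007, -0.017], "linear": [0.5, 0, -0.4], "hand": 8.5},
  {"delta_rot": [0, 0, 0], "linear": [0, 0, 0], "hand": 8.5},
  {"delta_rot": [0, 0, 0], "linear": [0, 0, 0], "hand": 8.5},
  {"delta_rot": [0, 0, 0], "linear": [0, 2, 0], "hand": 8.5},
  {"delta_rot": [0, 0, 0], "linear": [0, 3, 0], "hand": 8.5},
  {"delta_rot": [0, 0, 0], "linear": [0, 0, 0], "hand": 8.5},
  {"delta_rot": [0, 0, 0], "linear": [0, 0, 0], "hand": 8.5},
  {"delta_rot": [0, 0, 0], "linear": [0, 0, 0], "hand": 8.5},
])

```text
time_s: 28.9
eef_pos: [0.4419, 0.3539, 0.2234]
ee_rot: [-1.571, 0.004, 3.129]
wrist_force: [0.4, -0.0, -0.4]
grip_width: 0.996
```

```bash
python3 - <<'E'
from h import *
s=robot.observe();print(s["time_s"],s["eef_pos"],s["ee_rot"]);delta((.438,.36),.155,0)
E
```

```text
28.9 [0.44187586 0.35391898 0.22340803] [-1.57089076  0.00364085  3.12888032]
tool cm [ 0.39  6.84 -0.61] rot_y -0.013 ax tilt [0.0036 0.    ] F [ 0.4 -0.  -0.4] gw 0.996
```

Request:
send_rows([
  {"delta_rot": [0, -0.013, -0.003], "linear": [0.5, 0, -0.5], "hand": 8.5},
  {"delta_rot": [0, 0, 0], "linear": [0, 0, 0], "hand": 8.5},
  {"delta_rot": [0, 0, 0], "linear": [0, 0, 0], "hand": 8.5},
  {"delta_rot": [0, 0, -0.005], "linear": [0.1, 2.5, 0], "hand": 8.5},
  {"delta_rot": [0, 0, -0.005], "linear": [0.1, 3, 0], "hand": 8.5},
  {"delta_rot": [0, 0, 0], "linear": [0, 0.7, 0], "hand": 8.5},
  {"delta_rot": [0, 0, 0], "linear": [0, 0, 0], "hand": 8.5},
  {"delta_rot": [0, 0, 0], "linear": [0, 0, 0], "hand": 8.5},
])

```text
time_s: 29.7
eef_pos: [0.4387, 0.3627, 0.1672]
ee_rot: [-1.578, 0.004, -3.139]
wrist_force: [1.3, -0.2, 0.5]
grip_width: 0.994
```

```bash
python3 - <<'E'
from h import *
s=robot.observe();print(s["time_s"],s["eef_pos"],s["ee_rot"]);delta((.438,.359),.155,0)
E
```

```text
29.7 [0.43870621 0.36265601 0.16722003] [-1.57796923  0.00353152 -3.1387427 ]
tool cm [0.07 1.22 0.37] rot_y 0.003 ax tilt [0.0035 0.0072] F [ 1.3 -0.2  0.5] gw 0.994
```

Request:
send_rows([
  {"delta_rot": [0.007, 0, -0.003], "linear": [0.1, 0.9, 0.35], "hand": 8.5},
  {"delta_rot": [0, 0, 0], "linear": [0, 0.2, 0], "hand": 8.5},
  {"delta_rot": [0, 0, 0], "linear": [0, 0, 0], "hand": 8.5},
  {"delta_rot": [0, 0, 0], "linear": [0, 0, 0], "hand": 4},
  {"delta_rot": [0, 0, 0], "linear": [0, 0, 0], "hand": 1.5},
  {"delta_rot": [0, 0, 0], "linear": [0, 0, 0], "hand": 1.5},
  {"delta_rot": [0, 0, 0], "linear": [0, 0, 0], "hand": 1.5},
  {"delta_rot": [0, 0, 0], "linear": [0, 0, 0], "hand": 1.5},
], grip_force=60)

```text
time_s: 30.5
eef_pos: [0.4399, 0.3601, 0.1593]
ee_rot: [-1.574, 0.007, -3.139]
wrist_force: [-1.1, -0.1, -0.1]
grip_width: 0.265
```

Request:
send_rows([
  {"delta_rot": [0, 0, 0], "linear": [0, 0, 0], "hand": 1.5},
  {"delta_rot": [0, 0, 0], "linear": [0, 0, 0], "hand": 1.5},
  {"delta_rot": [0, 0, 0], "linear": [0, 0, 0], "hand": 1.5},
  {"delta_rot": [0, 0, 0], "linear": [0, 0, 0], "hand": 1.5},
  {"delta_rot": [0, 0, 0], "linear": [0, 0, 0], "hand": 1.5},
  {"delta_rot": [0, 0, 0], "linear": [0, 0, 0], "hand": 1.5},
  {"delta_rot": [0, 0, 0], "linear": [0, 0, 0], "hand": 1.5},
  {"delta_rot": [0, 0, 0], "linear": [0, 0, 0], "hand": 1.5},
])

```text
time_s: 31.3
eef_pos: [0.4399, 0.3601, 0.1593]
ee_rot: [-1.574, 0.007, -3.139]
wrist_force: [0.3, -0.4, 0.2]
grip_width: 0.263
```

```bash
python3 - <<'E'
from h import *
s=robot.observe();print(s["time_s"],s["eef_pos"],s["ee_rot"]);delta((.438,.359),.35,0)
E
```

```text
31.3 [0.43994583 0.36005694 0.1593043 ] [-1.57375     0.00722043 -3.13861014]
tool cm [  0.19 -19.07   0.11] rot_y 0.003 ax tilt [0.0072 0.003 ] F [ 0.3 -0.4  0.2] gw 0.263
```

Request:
send_rows([
  {"delta_rot": [0, 0, 0], "linear": [0, -2, 0], "hand": 1.5},
  {"delta_rot": [0, 0, 0], "linear": [0, -4, 0], "hand": 1.5},
  {"delta_rot": [0, 0, 0], "linear": [0, -4, 0], "hand": 1.5},
  {"delta_rot": [0, 0, 0], "linear": [0, -4, 0], "hand": 1.5},
  {"delta_rot": [0, 0, 0], "linear": [-0.5, -2, 0.5], "hand": 1.5},
  {"delta_rot": [0, 0, 0], "linear": [-2.5, 0, 2.5], "hand": 1.5},
  {"delta_rot": [0, 0, 0], "linear": [-3.3, 0, 3.2], "hand": 1.5},
  {"delta_rot": [0, 0, 0], "linear": [-3.3, 0, 3.2], "hand": 1.5},
])

```text
time_s: 32.1
eef_pos: [0.5317, 0.2678, 0.324]
ee_rot: [-1.573, 0.0, -3.128]
wrist_force: [0.5, 0.4, -0.4]
grip_width: 0.268
```

Request:
send_rows([
  {"delta_rot": [0, 0, 0], "linear": [-3.3, 0, 3.2], "hand": 1.5},
  {"delta_rot": [0, 0, 0], "linear": [-3.3, 0, 3.2], "hand": 1.5},
  {"delta_rot": [0, 0, 0], "linear": [-3, 0, 3], "hand": 1.5},
  {"delta_rot": [0, 0, 0], "linear": [0, 0, 0], "hand": 1.5},
  {"delta_rot": [0, 0, 0], "linear": [0, 0, 0], "hand": 1.5},
  {"delta_rot": [0, 0, 0], "linear": [0, 0, 0], "hand": 1.5},
  {"delta_rot": [0, 0, 0], "linear": [0, 0, 0], "hand": 1.5},
  {"delta_rot": [0, 0, 0], "linear": [0, 0, 0], "hand": 1.5},
])

```text
time_s: 32.9
eef_pos: [0.633, 0.1678, 0.3204]
ee_rot: [-1.573, -0.004, -3.132]
wrist_force: [-0.4, 0.5, -1.6]
grip_width: 0.267
```

```bash
python3 - <<'E'
from h import *
tp=pickle.load(open("top0.pkl","rb"));print("blue rim",ray(tp,[(247.3,136.3)],.12))
s,d,T=wrist("w8");print(s["time_s"],s["eef_pos"],s["ee_rot"]);delta((.646,.160),.29,0)
t=robot.snapshot("top");blobs(t,"yellow");blobs(t,"red")
E
```

```text
blue rim [[0.64173437 0.15685242 0.12      ]]
32.9 [0.63298269 0.16784368 0.32041835] [-1.57288646 -0.00381584 -3.13243095]
tool cm [-1.31  3.05  0.8 ] rot_y 0.009 ax tilt [-0.0039  0.0022] F [ 0.3 -0.7 -1. ] gw 0.265
yellow (np.int32(308), np.int32(116), np.int32(21), np.int32(30)) 523 [[ 0.658 -0.026  0.11 ]]
red (np.int32(424), np.int32(127), np.int32(42), np.int32(41)) 971 [[ 0.611 -0.355  0.11 ]]
red (np.int32(376), np.int32(130), np.int32(27), np.int32(29)) 575 [[ 0.62  -0.211  0.11 ]]
red (np.int32(282), np.int32(237), np.int32(33), np.int32(32)) 800 [[0.342 0.027 0.11 ]]
red (np.int32(343), np.int32(245), np.int32(34), np.int32(33)) 861 [[ 0.319 -0.129  0.11 ]]
```

View pics/w8.png

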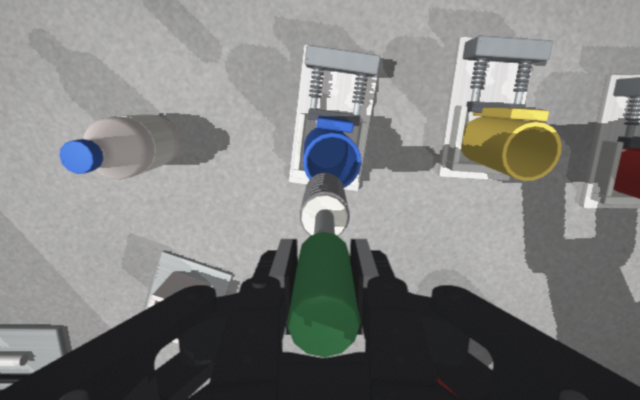

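```bash
python3 - <<'E'
from h import *
s,d,T=wrist()
print("blue rim",ray(d,[(333,159)],.12,T),"yellow rim",ray(d,[(531,151)],.12,T))
fitclamp(d,T,np.array([(290,180),(372,186),(307,45),(382,52),(306,69),(380,76)]),CL["blue"])
# brush axis check: handle top disc centre (324,325), head top shoulder (325,208)
Ti=np.linalg.inv(T);h=[s["eef_pos"]+np.array([o,0,0])+np.array([0,0,-.1533+q]) for o in(-.004,0) for q in(.19,.075)]
q=(np.array(h)@Ti[:3,:3].T+Ti[:3,3])@d["camera_matrix"].T;print((q[:,:2]/q[:,2:]).round(0))
E
```

```text
blue rim [[0.64639387 0.15913822 0.12      ]] yellow rim [[ 0.65574329 -0.02642278  0.12      ]]
clamp [ 0.6431  0.1553 -0.0779] [ 5.8  2.2 -7.8  2.1  0.5  0.3 -0.1  0.2  0.1 -3.6 -0.5 -3.8]
[[322. 331.]
 [323. 217.]
 [322. 320.]
 [323. 211.]]
```

Request:
send_rows([
  {"delta_rot": [0.002, 0.009, 0.004], "linear": [-1.4, 0, 0.85], "hand": 1.5},
  {"delta_rot": [0, 0, 0], "linear": [0, 0, 0], "hand": 1.5},
  {"delta_rot": [0, 0, 0], "linear": [0, 0, 0], "hand": 1.5},
  {"delta_rot": [0, 0, 0], "linear": [0, 1.5, 0], "hand": 1.5},
  {"delta_rot": [0, 0, 0], "linear": [0, 1.5, 0], "hand": 1.5},
  {"delta_rot": [0, 0, 0], "linear": [0, 0, 0], "hand": 1.5},
  {"delta_rot": [0, 0, 0], "linear": [0, 0, 0], "hand": 1.5},
  {"delta_rot": [0, 0, 0], "linear": [0, 0, 0], "hand": 1.5},
])

```text
time_s: 33.85
eef_pos: [0.65, 0.1589, 0.2918]
ee_rot: [-1.571, 0.005, 3.141]
wrist_force: [0.5, 0.4, -1.7]
grip_width: 0.263
```

```bash
python3 - <<'E'
from h import *
s,d,T=wrist();print(s["time_s"],s["eef_pos"],s["ee_rot"]);delta((.647,.159),.1745,0)
E
```

```text
33.85 [0.64999486 0.15894476 0.2918065 ] [-1.57090688  0.00492438  3.14117776]
tool cm [ 0.32 11.76 -0.  ] rot_y -0.0 ax tilt [0.0058 0.0001] F [ 0.5 -0.5 -0.6] gw 0.266
```

Request:
send_rows([
  {"delta_rot": [0, 0, -0.006], "linear": [0.35, 0, 0], "hand": 1.5},
  {"delta_rot": [0, 0, 0], "linear": [0, 0, 0], "hand": 1.5},
  {"delta_rot": [0, 0, -0.003], "linear": [0.1, 2, 0], "hand": 1.5},
  {"delta_rot": [0, 0, -0.003], "linear": [0.1, 2.5, 0], "hand": 1.5},
  {"delta_rot": [0, 0, -0.003], "linear": [0.1, 2.5, 0], "hand": 1.5},
  {"delta_rot": [0, 0, 0], "linear": [0.1, 1.5, 0], "hand": 1.5},
  {"delta_rot": [0, 0, 0], "linear": [0, 0, 0], "hand": 1.5},
  {"delta_rot": [0, 0, 0], "linear": [0, 0, 0], "hand": 1.5},
])

```text
time_s: 34.7
eef_pos: [0.6455, 0.1595, 0.2107]
ee_rot: [-1.572, 0.002, 3.142]
wrist_force: [0.9, 0.3, 0.2]
grip_width: 0.266
```

```bash
python3 - <<'E'
from h import *
s=robot.observe();print(s["time_s"],s["eef_pos"],s["ee_rot"]);delta((.647,.159),.1715,0)
E
```

```text
34.7 [0.6455442  0.15954895 0.21073214] [-1.57189738e+00  1.92450941e-03  3.14158363e+00]
tool cm [-0.15  3.92  0.05] rot_y -0.0 ax tilt [0.0019 0.0011] F [0.9 0.3 0.2] gw 0.266
```

Request:
send_rows([
  {"delta_rot": [0, 0, 0], "linear": [-0.1, 1.2, 0], "hand": 1.5},
  {"delta_rot": [0, 0, 0], "linear": [0, 1.2, 0], "hand": 1.5},
  {"delta_rot": [0, 0, 0], "linear": [0, 0.9, 0], "hand": 1.5},
  {"delta_rot": [0, 0, 0], "linear": [0, 0.3, 0], "hand": 1.5},
  {"delta_rot": [0, 0, 0], "linear": [0, 0.1, 0], "hand": 1.5},
  {"delta_rot": [0, 0, 0], "linear": [0, 0.1, 0], "hand": 1.5},
  {"delta_rot": [0, 0, 0], "linear": [0, 0.1, 0], "hand": 1.5},
  {"delta_rot": [0, 0, 0], "linear": [0, 0, 0], "hand": 1.5},
])

```text
time_s: 35.5
eef_pos: [0.6493, 0.1597, 0.1727]
ee_rot: [-1.572, 0.009, -3.141]
wrist_force: [-0.5, 0.6, -1.4]
grip_width: 0.268
```

```bash
python3 - <<'E'
from h import *
s=robot.observe();print(s["time_s"],s["eef_pos"],s["ee_rot"]);delta((.647,.159),.1715,0)
E
```

```text
35.5 [0.64931529 0.15965685 0.17274224] [-1.57205118  0.00904347 -3.1414275 ]
tool cm [0.23 0.12 0.07] rot_y 0.0 ax tilt [0.009  0.0013] F [-0.5  0.6 -1.4] gw 0.268
```

Request:
send_rows([
  {"delta_rot": [0, 0, -0.008], "linear": [0.2, 0.15, 0], "hand": 1.5},
  {"delta_rot": [0, 0, 0], "linear": [0, 0.25, 0], "hand": 1.5},
  {"delta_rot": [0, 0, 0], "linear": [0, 0.2, 0], "hand": 1.5},
  {"delta_rot": [0, 0, 0], "linear": [0, 0, 0], "hand": 1.5},
  {"delta_rot": [0, 0, 0], "linear": [0, 0, 0], "hand": 1.5},
  {"delta_rot": [0, 0, 0], "linear": [0, 0, 0], "hand": 1.5},
  {"delta_rot": [0, 0, 0], "linear": [0, 0, 0], "hand": 1.5},
  {"delta_rot": [0, 0, 0], "linear": [0, 0, 0], "hand": 1.5},
])

```text
time_s: 36.3
eef_pos: [0.6498, 0.1598, 0.1713]
ee_rot: [-1.572, 0.008, -3.141]
wrist_force: [-0.6, -0.3, 1.6]
grip_width: 0.266
```

Request:
send_rows([
  {"delta_rot": [0, 0, 0], "linear": [0, -2, 0], "hand": 1.5},
  {"delta_rot": [0, 0, 0], "linear": [0, -2.2, 0], "hand": 1.5},
  {"delta_rot": [0, 0, 0], "linear": [0, -2.2, 0], "hand": 1.5},
  {"delta_rot": [0, 0, 0], "linear": [0, -2, 0], "hand": 1.5},
  {"delta_rot": [0, 0, 0], "linear": [0, 0, 0], "hand": 1.5},
  {"delta_rot": [0, 0, 0], "linear": [0, 0, 0], "hand": 1.5},
  {"delta_rot": [0, 0, 0], "linear": [0, 0, 0], "hand": 1.5},
  {"delta_rot": [0, 0, 0], "linear": [0, 0, 0], "hand": 1.5},
])

```text
time_s: 37.1
eef_pos: [0.6459, 0.1595, 0.251]
ee_rot: [-1.572, -0.004, -3.142]
wrist_force: [0.2, -0.2, -1.6]
grip_width: 0.267
```

```bash
python3 - <<'E'
from h import *
s=robot.observe();print(s["time_s"],s["eef_pos"],s["ee_rot"]);delta((.647,.159),.268,0)
E
```

```text
37.1 [0.64588508 0.15947423 0.25101023] [-1.57186283 -0.00428263 -3.14157722]
tool cm [-0.11 -1.7   0.05] rot_y 0.0 ax tilt [-0.0043  0.0011] F [ 0.2 -0.2 -1.6] gw 0.267
```

Request:
send_rows([
  {"delta_rot": [0, 0, 0], "linear": [0, -1, 0], "hand": 1.5},
  {"delta_rot": [0, 0, 0], "linear": [0, -0.9, 0], "hand": 1.5},
  {"delta_rot": [0, 0, 0], "linear": [0, 0, 0], "hand": 1.5},
  {"delta_rot": [0, 0, 0], "linear": [0, 0, 0], "hand": 1.5},
  {"delta_rot": [0, 0, 0], "linear": [0, 0, 0], "hand": 1.5},
  {"delta_rot": [0, 0, 0], "linear": [0, 0, 0], "hand": 1.5},
  {"delta_rot": [0, 0, 0], "linear": [0, 0, 0], "hand": 1.5},
  {"delta_rot": [0, 0, 0], "linear": [0, 0, 0], "hand": 1.5},
])

```text
time_s: 37.9
eef_pos: [0.645, 0.1594, 0.2691]
ee_rot: [-1.572, -0.009, 3.141]
wrist_force: [-0.6, 0.6, -0.9]
grip_width: 0.265
```

Request:
send_rows([
  {"delta_rot": [0, 0, 0], "linear": [0, 1.5, 0], "hand": 1.5},
  {"delta_rot": [0, 0, 0], "linear": [0, 2, 0], "hand": 1.5},
  {"delta_rot": [0, 0, 0], "linear": [0.1, 2, 0], "hand": 1.5},
  {"delta_rot": [0, 0, 0], "linear": [0.1, 1.8, 0], "hand": 1.5},
  {"delta_rot": [0, 0, 0], "linear": [0, 1, 0], "hand": 1.5},
  {"delta_rot": [0, 0, 0], "linear": [0, 0, 0], "hand": 1.5},
  {"delta_rot": [0, 0, 0], "linear": [0, 0, 0], "hand": 1.5},
  {"delta_rot": [0, 0, 0], "linear": [0, 0, 0], "hand": 1.5},
])

```text
time_s: 38.7
eef_pos: [0.6446, 0.1597, 0.1854]
ee_rot: [-1.572, -0.003, 3.141]
wrist_force: [1.0, 0.1, 0.2]
grip_width: 0.264
```

```bash
python3 - <<'E'
from h import *
s=robot.observe();print(s["time_s"],s["eef_pos"],s["ee_rot"]);delta((.647,.159),.1713,0)
E
```

```text
38.7 [0.64456416 0.15966801 0.18544871] [-1.57215936e+00 -3.12040468e-03  3.14145100e+00]
tool cm [-0.24  1.41  0.07] rot_y -0.0 ax tilt [-0.0031  0.0014] F [1.  0.1 0.2] gw 0.264
```

Request:
send_rows([
  {"delta_rot": [0, 0, 0], "linear": [0, 0.8, 0], "hand": 1.5},
  {"delta_rot": [0, 0, 0], "linear": [0, 0.4, 0], "hand": 1.5},
  {"delta_rot": [0, 0, 0], "linear": [0, 0.3, 0], "hand": 1.5},
  {"delta_rot": [0, 0, 0], "linear": [0, 0.3, 0], "hand": 1.5},
  {"delta_rot": [0, 0, 0], "linear": [0, 0.2, 0], "hand": 1.5},
  {"delta_rot": [0, 0, 0], "linear": [0, 0, 0], "hand": 1.5},
  {"delta_rot": [0, 0, 0], "linear": [0, 0, 0], "hand": 1.5},
  {"delta_rot": [0, 0, 0], "linear": [0, 0, 0], "hand": 1.5},
])

```text
time_s: 39.5
eef_pos: [0.6476, 0.1599, 0.172]
ee_rot: [-1.572, 0.007, -3.141]
wrist_force: [0.5, -0.3, -1.7]
grip_width: 0.264
```

Request:
send_rows([
  {"delta_rot": [0, 0, 0], "linear": [0, -2, 0], "hand": 1.5},
  {"delta_rot": [0, 0, 0], "linear": [0, -3, 0], "hand": 1.5},
  {"delta_rot": [0, 0, 0], "linear": [0, -3, 0], "hand": 1.5},
  {"delta_rot": [0, 0, 0], "linear": [0, -3, 0], "hand": 1.5},
  {"delta_rot": [0, 0, 0], "linear": [0, -3, 0], "hand": 1.5},
  {"delta_rot": [0, 0, 0], "linear": [0, 0, 0], "hand": 1.5},
  {"delta_rot": [0, 0, 0], "linear": [0, 0, 0], "hand": 1.5},
  {"delta_rot": [0, 0, 0], "linear": [0, 0, 0], "hand": 1.5},
])

```text
time_s: 40.3
eef_pos: [0.6457, 0.16, 0.3102]
ee_rot: [-1.573, -0.002, 3.141]
wrist_force: [0.0, 0.3, -0.4]
grip_width: 0.264
```

Request:
send_rows([
  {"delta_rot": [0, 0, 0.005], "linear": [-0.3, 0, 3.5], "hand": 1.5},
  {"delta_rot": [0, 0, 0], "linear": [-0.3, 0, 4], "hand": 1.5},
  {"delta_rot": [0, 0, 0], "linear": [-0.3, 0, 4], "hand": 1.5},
  {"delta_rot": [0, 0, 0], "linear": [-0.3, 0, 4], "hand": 1.5},
  {"delta_rot": [0, 0, 0], "linear": [-0.3, 0, 3], "hand": 1.5},
  {"delta_rot": [0, 0, 0], "linear": [0, 0, 0], "hand": 1.5},
  {"delta_rot": [0, 0, 0], "linear": [0, 0, 0], "hand": 1.5},
  {"delta_rot": [0, 0, 0], "linear": [0, 0, 0], "hand": 1.5},
])

```text
time_s: 41.1
eef_pos: [0.6549, -0.029, 0.2928]
ee_rot: [-1.579, -0.023, -3.139]
wrist_force: [-0.6, 0.8, -1.7]
grip_width: 0.269
```

```bash
python3 - <<'E'
from h import *
s=robot.observe();print(s["time_s"],s["eef_pos"],s["ee_rot"]);delta((.658,-.027),.1713,0)
t=robot.snapshot("top");blobs(t,"yellow");blobs(t,"red");blobs(t,"blue")
E
```

```text
41.1 [ 0.65493924 -0.02897034  0.29275192] [-1.57857686 -0.02346833 -3.13867656]
tool cm [-0.31 12.15 -0.2 ] rot_y 0.003 ax tilt [-0.0235  0.0077] F [-0.6  0.8 -1.7] gw 0.269
red (np.int32(424), np.int32(127), np.int32(42), np.int32(41)) 952 [[ 0.611 -0.355  0.11 ]]
red (np.int32(376), np.int32(130), np.int32(27), np.int32(28)) 558 [[ 0.621 -0.211  0.11 ]]
red (np.int32(343), np.int32(245), np.int32(35), np.int32(33)) 865 [[ 0.319 -0.13   0.11 ]]
red (np.int32(309), np.int32(247), np.int32(5), np.int32(15)) 47 [[ 0.338 -0.006  0.11 ]]
blue (np.int32(483), np.int32(49), np.int32(96), np.int32(68)) 3100 [[ 0.781 -0.588  0.11 ]]
blue (np.int32(234), np.int32(121), np.int32(26), np.int32(30)) 579 [[0.646 0.16  0.11 ]]
blue (np.int32(151), np.int32(125), np.int32(13), np.int32(12)) 117 [[0.662 0.395 0.11 ]]
```

Request:
send_rows([
  {"delta_rot": [0.007, 0.003, 0.022], "linear": [-0.3, 0, -0.2], "hand": 1.5},
  {"delta_rot": [0, 0, 0], "linear": [0, 0, 0], "hand": 1.5},
  {"delta_rot": [0, 0, 0], "linear": [0, 0, 0], "hand": 1.5},
  {"delta_rot": [0, 0, 0], "linear": [0, 0, 0], "hand": 1.5},
  {"delta_rot": [0, 0, 0], "linear": [0, 1, 0], "hand": 1.5},
  {"delta_rot": [0, 0, 0], "linear": [0, 1, 0], "hand": 1.5},
  {"delta_rot": [0, 0, 0], "linear": [0, 0, 0], "hand": 1.5},
  {"delta_rot": [0, 0, 0], "linear": [0, 0, 0], "hand": 1.5},
])

```text
time_s: 41.95
eef_pos: [0.6574, -0.0214, 0.2705]
ee_rot: [-1.572, -0.001, -3.135]
wrist_force: [-0.6, -0.3, -0.1]
grip_width: 0.264
```

```bash
python3 - <<'E'
from h import *
s,d,T=wrist("w9");print(s["time_s"],s["eef_pos"],s["ee_rot"]);delta((.658,-.027),.1713,0)
E
```

```text
41.95 [ 0.65737696 -0.02143903  0.27054173] [-1.57209946e+00 -7.31579962e-04 -3.13529589e+00]
tool cm [-0.08  9.91  0.56] rot_y 0.006 ax tilt [-0.0013  0.0014] F [ 0.3  0.  -0.8] gw 0.264
```

View pics/w9.png

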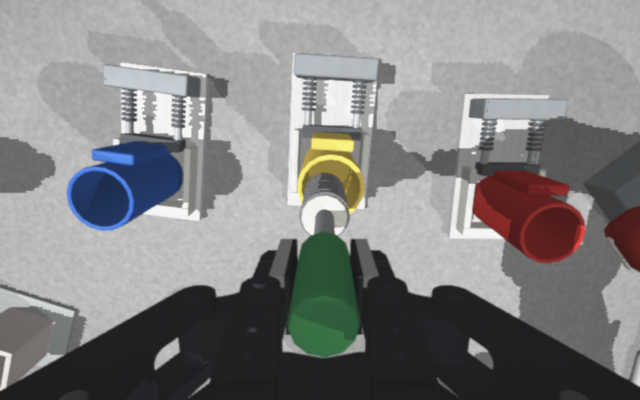

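The wrist view shows all three cups clamped. The brush head is entering the yellow rim (330,178), slightly left of centre, so I correct that and scrub.

Request:
send_rows([
  {"delta_rot": [0, 0.006, 0], "linear": [0, 0, 0.5], "hand": 1.5},
  {"delta_rot": [0, 0, 0], "linear": [0, 0, 0], "hand": 1.5},
  {"delta_rot": [0, 0, 0], "linear": [0, 0, 0], "hand": 1.5},
  {"delta_rot": [0, 0, 0], "linear": [0, 1.5, 0], "hand": 1.5},
  {"delta_rot": [0, 0, -0.002], "linear": [0.1, 2, 0], "hand": 1.5},
  {"delta_rot": [0, 0, -0.002], "linear": [0.1, 2, 0], "hand": 1.5},
  {"delta_rot": [0, 0, 0], "linear": [0.1, 1.5, 0], "hand": 1.5},
  {"delta_rot": [0, 0, 0], "linear": [0, 0.8, 0], "hand": 1.5},
])

```text
time_s: 42.8
eef_pos: [0.6576, -0.0285, 0.1945]
ee_rot: [-1.57, 0.005, 3.14]
wrist_force: [-0.1, 0.1, -1.1]
grip_width: 0.27
```

```bash
python3 - <<'E'
from h import *
s=robot.observe();print(s["time_s"],s["eef_pos"],s["ee_rot"]);delta((.658,-.027),.1713,0)
E
```

```text
42.8 [ 0.65756558 -0.02845525  0.19451925] [-1.56995365  0.00518346  3.13991444]
tool cm [-0.04  2.32 -0.15] rot_y -0.002 ax tilt [ 0.0052 -0.0009] F [-0.1  0.1 -1.1] gw 0.27
```

Request:
send_rows([
  {"delta_rot": [0, 0, -0.004], "linear": [0, 1, -0.1], "hand": 1.5},
  {"delta_rot": [0, 0, 0], "linear": [0, 0.7, 0], "hand": 1.5},
  {"delta_rot": [0, 0, 0], "linear": [0, 0.4, 0], "hand": 1.5},
  {"delta_rot": [0, 0, 0], "linear": [0, 0.3, 0], "hand": 1.5},
  {"delta_rot": [0, 0, 0], "linear": [0, 0.3, 0], "hand": 1.5},
  {"delta_rot": [0, 0, 0], "linear": [0, 0.2, 0], "hand": 1.5},
  {"delta_rot": [0, 0, 0], "linear": [0, 0, 0], "hand": 1.5},
  {"delta_rot": [0, 0, 0], "linear": [0, 0, 0], "hand": 1.5},
])

```text
time_s: 43.6
eef_pos: [0.6613, -0.0279, 0.1726]
ee_rot: [-1.568, 0.011, 3.14]
wrist_force: [-0.4, -0.8, -0.5]
grip_width: 0.266
```

Request:
send_rows([
  {"delta_rot": [0, 0, 0], "linear": [0, -2, 0], "hand": 1.5},
  {"delta_rot": [0, 0, 0], "linear": [0, -2.5, 0], "hand": 1.5},
  {"delta_rot": [0, 0, 0], "linear": [0, -2.5, 0], "hand": 1.5},
  {"delta_rot": [0, 0, 0], "linear": [0, -2, 0], "hand": 1.5},
  {"delta_rot": [0, 0, 0], "linear": [0, -1, 0], "hand": 1.5},
  {"delta_rot": [0, 0, 0], "linear": [0, 0, 0], "hand": 1.5},
  {"delta_rot": [0, 0, 0], "linear": [0, 0, 0], "hand": 1.5},
  {"delta_rot": [0, 0, 0], "linear": [0, 0, 0], "hand": 1.5},
])

```text
time_s: 44.4
eef_pos: [0.6594, -0.0276, 0.2711]
ee_rot: [-1.569, 0.005, 3.14]
wrist_force: [0.1, -0.0, -1.5]
grip_width: 0.262
```

```bash
python3 - <<'E'
from h import *
s=robot.observe();print(s["time_s"],s["eef_pos"],s["ee_rot"]);delta((.658,-.027),.1713,0)
E
```

```text
44.4 [ 0.659363   -0.02755637  0.27109294] [-1.56943304  0.00500706  3.13978826]
tool cm [ 0.14  9.98 -0.06] rot_y -0.002 ax tilt [ 0.005  -0.0014] F [ 0.1 -0.  -1.5] gw 0.262
```

Request:
send_rows([
  {"delta_rot": [0, 0, -0.004], "linear": [0.1, 2, 0], "hand": 1.5},
  {"delta_rot": [0, 0, 0], "linear": [0.1, 2.3, 0], "hand": 1.5},
  {"delta_rot": [0, 0, 0], "linear": [0.1, 2.3, 0], "hand": 1.5},
  {"delta_rot": [0, 0, 0], "linear": [0, 1.5, 0], "hand": 1.5},
  {"delta_rot": [0, 0, 0], "linear": [0, 0.9, 0], "hand": 1.5},
  {"delta_rot": [0, 0, 0], "linear": [0, 0.4, 0], "hand": 1.5},
  {"delta_rot": [0, 0, 0], "linear": [0, 0, 0], "hand": 1.5},
  {"delta_rot": [0, 0, 0], "linear": [0, 0, 0], "hand": 1.5},
])

```text
time_s: 45.2
eef_pos: [0.6563, -0.0276, 0.172]
ee_rot: [-1.57, -0.002, 3.14]
wrist_force: [-0.4, 0.8, -1.7]
grip_width: 0.264
```

```bash
python3 - <<'E'
from h import *
s=robot.observe();print(s["time_s"],s["eef_pos"],s["ee_rot"]);delta((.658,-.027),.1713,0)
E
```

```text
45.2 [ 0.65629855 -0.02758363  0.1719535 ] [-1.57038734e+00 -1.67109343e-03  3.13950765e+00]
tool cm [-0.17  0.07 -0.06] rot_y -0.002 ax tilt [-0.0017 -0.0004] F [-0.4  0.8 -1.7] gw 0.264
```

Press to contact, up to the rim, then down again as a safe full cycle.

Request:
send_rows([
  {"delta_rot": [0, 0, 0], "linear": [0, 0.3, 0], "hand": 1.5},
  {"delta_rot": [0, 0, 0], "linear": [0, 0.3, 0], "hand": 1.5},
  {"delta_rot": [0, 0, 0], "linear": [0, 0.2, 0], "hand": 1.5},
  {"delta_rot": [0, 0, 0], "linear": [0, -2, 0], "hand": 1.5},
  {"delta_rot": [0, 0, 0], "linear": [0, -2.5, 0], "hand": 1.5},
  {"delta_rot": [0, 0, 0], "linear": [0, -2.5, 0], "hand": 1.5},
  {"delta_rot": [0, 0, 0], "linear": [0, -2, 0], "hand": 1.5},
  {"delta_rot": [0, 0, 0], "linear": [0, -0.8, 0], "hand": 1.5},
])

```text
time_s: 46.0
eef_pos: [0.6554, -0.0271, 0.2694]
ee_rot: [-1.571, -0.004, 3.14]
wrist_force: [0.8, 0.3, -1.4]
grip_width: 0.269
```

Request:
send_rows([
  {"delta_rot": [0, 0, 0], "linear": [0, 0, 0], "hand": 1.5},
  {"delta_rot": [0, 0, 0], "linear": [0, 2, 0], "hand": 1.5},
  {"delta_rot": [0, 0, 0], "linear": [0, 2.3, 0], "hand": 1.5},
  {"delta_rot": [0, 0, 0], "linear": [0, 2.3, 0], "hand": 1.5},
  {"delta_rot": [0, 0, 0], "linear": [0, 1.6, 0], "hand": 1.5},
  {"delta_rot": [0, 0, 0], "linear": [0, 0.8, 0], "hand": 1.5},
  {"delta_rot": [0, 0, 0], "linear": [0, 0.3, 0], "hand": 1.5},
  {"delta_rot": [0, 0, 0], "linear": [0, 0, 0], "hand": 1.5},
])

```text
time_s: 46.8
eef_pos: [0.6551, -0.027, 0.1716]
ee_rot: [-1.571, -0.004, 3.14]
wrist_force: [0.3, -0.4, -0.8]
grip_width: 0.267
```

Request:
send_rows([
  {"delta_rot": [0, 0, 0], "linear": [0, 0.3, 0], "hand": 1.5},
  {"delta_rot": [0, 0, 0], "linear": [0, 0.3, 0], "hand": 1.5},
  {"delta_rot": [0, 0, 0], "linear": [0, 0.3, 0], "hand": 1.5},
  {"delta_rot": [0, 0, 0], "linear": [0, 0, 0], "hand": 1.5},
  {"delta_rot": [0, 0, 0], "linear": [0, 0, 0], "hand": 1.5},
  {"delta_rot": [0, 0, 0], "linear": [0, 0, 0], "hand": 1.5},
  {"delta_rot": [0, 0, 0], "linear": [0, 0, 0], "hand": 1.5},
  {"delta_rot": [0, 0, 0], "linear": [0, 0, 0], "hand": 1.5},
])

```text
time_s: 47.6
eef_pos: [0.6569, -0.0271, 0.1713]
ee_rot: [-1.57, 0.002, 3.14]
wrist_force: [-0.6, 0.4, 4.5]
grip_width: 0.264
```

Request:
send_rows([
  {"delta_rot": [0, 0, 0], "linear": [0, -2, 0], "hand": 1.5},
  {"delta_rot": [0, 0, 0], "linear": [0, -3, 0], "hand": 1.5},
  {"delta_rot": [0, 0, 0], "linear": [0, -3, 0], "hand": 1.5},
  {"delta_rot": [0, 0, 0], "linear": [0, -3, 0], "hand": 1.5},
  {"delta_rot": [0, 0, 0], "linear": [0, -3.5, 0], "hand": 1.5},
  {"delta_rot": [0, 0, 0], "linear": [0, 0, 0], "hand": 1.5},
  {"delta_rot": [0, 0, 0], "linear": [0, 0, 0], "hand": 1.5},
  {"delta_rot": [0, 0, 0], "linear": [0, 0, 0], "hand": 1.5},
])

```text
time_s: 48.4
eef_pos: [0.6562, -0.027, 0.3149]
ee_rot: [-1.572, -0.005, 3.139]
wrist_force: [-0.2, -0.2, -1.2]
grip_width: 0.265
```

Request:
send_rows([
  {"delta_rot": [0, 0, 0.003], "linear": [0.5, 0, 3], "hand": 1.5},
  {"delta_rot": [0, 0, 0.003], "linear": [0.8, -0.2, 3.8], "hand": 1.5},
  {"delta_rot": [0, 0, 0.003], "linear": [0.8, -0.2, 4], "hand": 1.5},
  {"delta_rot": [0, 0, 0.003], "linear": [0.8, -0.2, 4], "hand": 1.5},
  {"delta_rot": [0, 0, 0], "linear": [0.6, -0.2, 3], "hand": 1.5},
  {"delta_rot": [0, 0, 0], "linear": [0, 0, 0], "hand": 1.5},
  {"delta_rot": [0, 0, 0], "linear": [0, 0, 0], "hand": 1.5},
  {"delta_rot": [0, 0, 0], "linear": [0, 0, 0], "hand": 1.5},
])

```text
time_s: 49.2
eef_pos: [0.6142, -0.2069, 0.3054]
ee_rot: [-1.585, -0.019, -3.141]
wrist_force: [0.1, -0.2, -0.9]
grip_width: 0.263
```

```bash
python3 - <<'E'
from h import *
s=robot.observe();print(s["time_s"],s["eef_pos"],s["ee_rot"]);delta((.6205,-.2155),.29,0)
t=robot.snapshot("top");blobs(t,"yellow");blobs(t,"blue")
E
```

```text
49.2 [ 0.61419184 -0.20694141  0.30544569] [-1.5852804  -0.01855544 -3.14059288]
tool cm [-0.63  1.54  0.86] rot_y 0.001 ax tilt [-0.0186  0.0145] F [ 0.1 -0.2 -0.9] gw 0.263
yellow (np.int32(307), np.int32(116), np.int32(22), np.int32(30)) 532 [[ 0.658 -0.025  0.11 ]]
blue (np.int32(483), np.int32(49), np.int32(96), np.int32(68)) 3101 [[ 0.781 -0.588  0.11 ]]
blue (np.int32(234), np.int32(121), np.int32(26), np.int32(30)) 578 [[0.646 0.16  0.11 ]]
blue (np.int32(151), np.int32(125), np.int32(13), np.int32(12)) 116 [[0.662 0.395 0.11 ]]
```

Request:
send_rows([
  {"delta_rot": [0.014, 0.001, 0.018], "linear": [-0.6, 0, 0.8], "hand": 1.5},
  {"delta_rot": [0, 0, 0], "linear": [0, 0, 0], "hand": 1.5},
  {"delta_rot": [0, 0, 0], "linear": [0, 0, 0], "hand": 1.5},
  {"delta_rot": [0, 0, 0], "linear": [0, 0, 0], "hand": 1.5},
  {"delta_rot": [0, 0, 0], "linear": [0, 0.8, 0], "hand": 1.5},
  {"delta_rot": [0, 0, 0], "linear": [0, 0.5, 0], "hand": 1.5},
  {"delta_rot": [0, 0, 0], "linear": [0, 0, 0], "hand": 1.5},
  {"delta_rot": [0, 0, 0], "linear": [0, 0, 0], "hand": 1.5},
])

```text
time_s: 50.05
eef_pos: [0.6215, -0.2105, 0.2904]
ee_rot: [-1.572, -0.0, -3.135]
wrist_force: [0.4, -0.7, -1.5]
grip_width: 0.267
```

```bash
python3 - <<'E'
from h import *
s,d,T=wrist("w10");print(s["time_s"],s["eef_pos"],s["ee_rot"]);delta((.6205,-.2155),.1713,0)
E
```

```text
50.05 [ 0.6214824  -0.21047115  0.2904165 ] [-1.57163642e+00 -1.91864695e-04 -3.13517464e+00]
tool cm [ 0.09 11.91  0.5 ] rot_y 0.006 ax tilt [-0.0004  0.001 ] F [-0.2  0.3 -0.9] gw 0.262
```

View pics/w10.png

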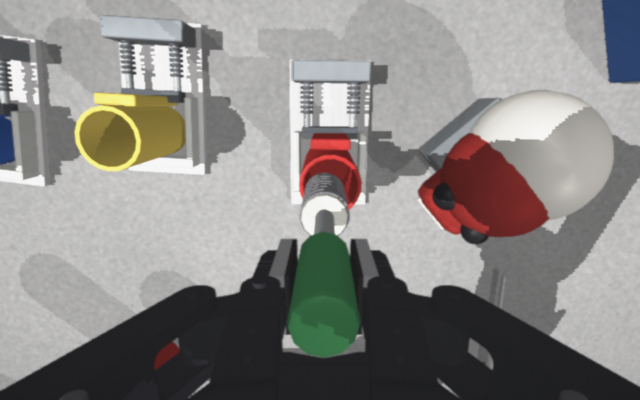

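Request:
send_rows([
  {"delta_rot": [0, 0.006, 0], "linear": [0.1, 0, 0.5], "hand": 1.5},
  {"delta_rot": [0, 0, 0], "linear": [0, 0, 0], "hand": 1.5},
  {"delta_rot": [0, 0, 0], "linear": [0, 0, 0], "hand": 1.5},
  {"delta_rot": [0, 0, 0], "linear": [0, 1.5, 0], "hand": 1.5},
  {"delta_rot": [0, 0, -0.002], "linear": [0.1, 2, 0], "hand": 1.5},
  {"delta_rot": [0, 0, -0.002], "linear": [0.1, 2, 0], "hand": 1.5},
  {"delta_rot": [0, 0, 0], "linear": [0.1, 1.5, 0], "hand": 1.5},
  {"delta_rot": [0, 0, 0], "linear": [0, 0.8, 0], "hand": 1.5},
])

```text
time_s: 50.9
eef_pos: [0.6197, -0.2181, 0.214]
ee_rot: [-1.567, 0.004, 3.14]
wrist_force: [1.2, 1.0, -0.1]
grip_width: 0.265
```

```bash
python3 - <<'E'
from h import *
s=robot.observe();print(s["time_s"],s["eef_pos"],s["ee_rot"]);delta((.6205,-.2155),.1713,0)
E
```

```text
50.9 [ 0.61971795 -0.21812224  0.21400577] [-1.56705334  0.00405413  3.1402666 ]
tool cm [-0.08  4.27 -0.26] rot_y -0.001 ax tilt [ 0.004  -0.0037] F [ 1.2  1.  -0.1] gw 0.265
```

Request:
send_rows([
  {"delta_rot": [-0.004, 0, -0.004], "linear": [0, 1, -0.2], "hand": 1.5},
  {"delta_rot": [0, 0, 0], "linear": [0, 1.2, 0], "hand": 1.5},
  {"delta_rot": [0, 0, 0], "linear": [0, 1, 0], "hand": 1.5},
  {"delta_rot": [0, 0, 0], "linear": [0, 0.6, 0], "hand": 1.5},
  {"delta_rot": [0, 0, 0], "linear": [0, 0.4, 0], "hand": 1.5},
  {"delta_rot": [0, 0, 0], "linear": [0, 0.3, 0], "hand": 1.5},
  {"delta_rot": [0, 0, 0], "linear": [0, 0.3, 0], "hand": 1.5},
  {"delta_rot": [0, 0, 0], "linear": [0, 0.2, 0], "hand": 1.5},
])

```text
time_s: 51.7
eef_pos: [0.6218, -0.2166, 0.1714]
ee_rot: [-1.569, 0.005, 3.141]
wrist_force: [-2.6, 1.0, 4.1]
grip_width: 0.267
```

Request:
send_rows([
  {"delta_rot": [0, 0, 0], "linear": [0, -2, 0], "hand": 1.5},
  {"delta_rot": [0, 0, 0], "linear": [0, -2.5, 0], "hand": 1.5},
  {"delta_rot": [0, 0, 0], "linear": [0, -2.5, 0], "hand": 1.5},
  {"delta_rot": [0, 0, 0], "linear": [0, -2, 0], "hand": 1.5},
  {"delta_rot": [0, 0, 0], "linear": [0, -0.8, 0], "hand": 1.5},
  {"delta_rot": [0, 0, 0], "linear": [0, 0, 0], "hand": 1.5},
  {"delta_rot": [0, 0, 0], "linear": [0, 0, 0], "hand": 1.5},
  {"delta_rot": [0, 0, 0], "linear": [0, 0, 0], "hand": 1.5},
])

```text
time_s: 52.5
eef_pos: [0.621, -0.2162, 0.2722]
ee_rot: [-1.569, 0.004, 3.141]
wrist_force: [0.2, 0.2, -1.1]
grip_width: 0.267
```

Request:
send_rows([
  {"delta_rot": [0, 0, 0], "linear": [0, 0, 0], "hand": 1.5},
  {"delta_rot": [0, 0, 0], "linear": [0, 2, 0], "hand": 1.5},
  {"delta_rot": [0, 0, 0], "linear": [0, 2.3, 0], "hand": 1.5},
  {"delta_rot": [0, 0, 0], "linear": [0, 2.3, 0], "hand": 1.5},
  {"delta_rot": [0, 0, 0], "linear": [0, 1.6, 0], "hand": 1.5},
  {"delta_rot": [0, 0, 0], "linear": [0, 0.8, 0], "hand": 1.5},
  {"delta_rot": [0, 0, 0], "linear": [0, 0.3, 0], "hand": 1.5},
  {"delta_rot": [0, 0, 0], "linear": [0, 0, 0], "hand": 1.5},
])

```text
time_s: 53.3
eef_pos: [0.62, -0.2157, 0.1714]
ee_rot: [-1.572, -0.002, 3.141]
wrist_force: [-0.2, -1.8, -1.4]
grip_width: 0.265
```

```bash
python3 - <<'E'
from h import *
s=robot.observe();print(s["time_s"],s["eef_pos"],s["ee_rot"]);delta((.6205,-.2155),.1713,0)
E
```

```text
53.3 [ 0.61998279 -0.21565296  0.17139837] [-1.57241403e+00 -1.65798529e-03  3.14060737e+00]
tool cm [-0.05  0.01 -0.02] rot_y -0.001 ax tilt [-0.0017  0.0016] F [-0.2 -1.8 -1.4] gw 0.265
```

Request:
send_rows([
  {"delta_rot": [0, 0, 0], "linear": [0, 0.3, 0], "hand": 1.5},
  {"delta_rot": [0, 0, 0], "linear": [0, 0.2, 0], "hand": 1.5},
  {"delta_rot": [0, 0, 0], "linear": [0, -2, 0], "hand": 1.5},
  {"delta_rot": [0, 0, 0], "linear": [0, -3, 0], "hand": 1.5},
  {"delta_rot": [0, 0, 0], "linear": [0, -3, 0], "hand": 1.5},
  {"delta_rot": [0, 0, 0], "linear": [0, -3, 0], "hand": 1.5},
  {"delta_rot": [0, 0, 0], "linear": [0, -3.5, 0], "hand": 1.5},
  {"delta_rot": [0, 0, 0], "linear": [0, 0, 0], "hand": 1.5},
])

```text
time_s: 54.1
eef_pos: [0.6213, -0.2161, 0.3241]
ee_rot: [-1.57, 0.004, 3.141]
wrist_force: [1.9, 0.5, -0.7]
grip_width: 0.262
```

Request:
send_rows([
  {"delta_rot": [0, 0, 0], "linear": [1, -0.3, -3], "hand": 1.5},
  {"delta_rot": [0, 0, 0], "linear": [1.3, -0.2, -4], "hand": 1.5},
  {"delta_rot": [0, 0, 0], "linear": [1.3, -0.2, -4], "hand": 1.5},
  {"delta_rot": [0, 0, 0], "linear": [1.3, -0.2, -4], "hand": 1.5},
  {"delta_rot": [0, 0, 0], "linear": [1.3, 0, -4], "hand": 1.5},
  {"delta_rot": [0, 0, 0], "linear": [1.3, 0, -4], "hand": 1.5},
  {"delta_rot": [0, 0, 0], "linear": [1.3, 0, -4], "hand": 1.5},
  {"delta_rot": [0, 0, 0], "linear": [1.3, 0, -4], "hand": 1.5},
])

```text
time_s: 54.9
eef_pos: [0.5183, 0.0982, 0.3283]
ee_rot: [-1.567, 0.007, 3.129]
wrist_force: [0.7, 1.5, -1.0]
grip_width: 0.265
```

```bash
python3 - <<'E'
from h import *
s=robot.observe();print(s["time_s"],s["eef_pos"],s["ee_rot"]);delta((.4395,.36),.28,0)
E
```

```text
54.9 [0.51826486 0.09824364 0.32833667] [-1.56660816  0.00711357  3.12949988]
tool cm [  7.88   4.83 -26.18] rot_y -0.012 ax tilt [ 0.0071 -0.0043] F [ 0.7  1.5 -1. ] gw 0.265
```

Request:
send_rows([
  {"delta_rot": [-0.004, -0.012, 0], "linear": [1.2, 0, -4], "hand": 1.5},
  {"delta_rot": [0, 0, 0], "linear": [1.2, 0, -4], "hand": 1.5},
  {"delta_rot": [0, 0, 0], "linear": [1.2, 0, -4], "hand": 1.5},
  {"delta_rot": [0, 0, 0], "linear": [1.2, 0, -4], "hand": 1.5},
  {"delta_rot": [0, 0, 0], "linear": [1.2, 0, -4], "hand": 1.5},
  {"delta_rot": [0, 0, 0], "linear": [1.2, 0, -4], "hand": 1.5},
  {"delta_rot": [0, 0, 0], "linear": [0.5, 0, -1.8], "hand": 1.5},
  {"delta_rot": [0, 0, 0], "linear": [0, 0, 0], "hand": 1.5},
])

```text
time_s: 55.7
eef_pos: [0.4315, 0.3704, 0.3231]
ee_rot: [-1.571, 0.003, -3.135]
wrist_force: [-0.0, -1.0, -0.3]
grip_width: 0.265
```

```bash
python3 - <<'E'
from h import *
s=robot.observe();print(s["time_s"],s["eef_pos"],s["ee_rot"]);delta((.4395,.36),.26,0)
E
```

```text
55.7 [0.43153446 0.37041841 0.32306926] [-1.57099961e+00  3.08530792e-03 -3.13474252e+00]
tool cm [-0.8   6.31  1.04] rot_y 0.007 ax tilt [0.0031 0.0002] F [-0.  -1.  -0.3] gw 0.265
```

Request:
send_rows([
  {"delta_rot": [0.003, 0.007, 0.003], "linear": [-0.8, 0, 1.0], "hand": 1.5},
  {"delta_rot": [0, 0, 0], "linear": [0, 0, 0], "hand": 1.5},
  {"delta_rot": [0, 0, 0], "linear": [0, 0, 0], "hand": 1.5},
  {"delta_rot": [0, 0, 0], "linear": [0, 2, 0], "hand": 1.5},
  {"delta_rot": [0, 0, 0], "linear": [0, 2.5, 0], "hand": 1.5},
  {"delta_rot": [0, 0, 0], "linear": [0, 1.5, 0], "hand": 1.5},
  {"delta_rot": [0, 0, 0], "linear": [0, 0, 0], "hand": 1.5},
  {"delta_rot": [0, 0, 0], "linear": [0, 0, 0], "hand": 1.5},
])

```text
time_s: 56.5
eef_pos: [0.445, 0.3515, 0.2619]
ee_rot: [-1.566, 0.009, 3.13]
wrist_force: [-0.0, -0.1, -0.5]
grip_width: 0.265
```

```bash
python3 - <<'E'
from h import *
s,d,T=wrist("w11");print(s["time_s"],s["eef_pos"],s["ee_rot"]);delta((.4395,.36),.1593,0)
E
```

```text
56.5 [0.4449708  0.35147867 0.26192625] [-1.56584232  0.0088871   3.12979821]
tool cm [ 0.55 10.27 -0.85] rot_y -0.012 ax tilt [ 0.009  -0.0052] F [-0.5  0.3 -1.9] gw 0.263
```

View pics/w11.png

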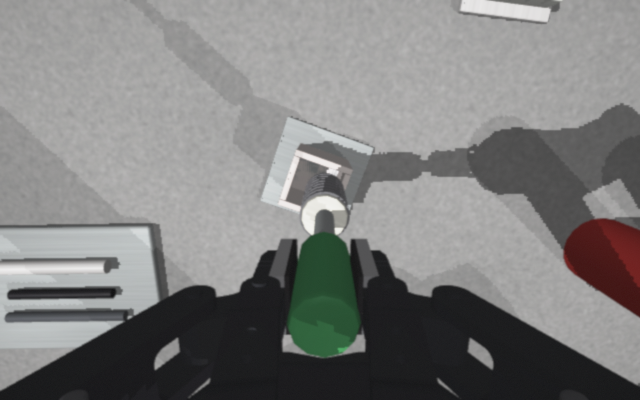

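Request:
send_rows([
  {"delta_rot": [-0.005, -0.008, 0], "linear": [0.35, 0, -0.55], "hand": 1.5},
  {"delta_rot": [0, 0, 0], "linear": [0, 0, 0], "hand": 1.5},
  {"delta_rot": [0, 0, 0], "linear": [0, 0, 0], "hand": 1.5},
  {"delta_rot": [0, 0, 0], "linear": [0, 0.7, 0], "hand": 1.5},
  {"delta_rot": [0, 0, 0], "linear": [0, 0, 0], "hand": 1.5},
  {"delta_rot": [0, 0, 0], "linear": [0, 0, 0], "hand": 1.5},
  {"delta_rot": [0, 0, 0], "linear": [0, 0, 0], "hand": 1.5},
  {"delta_rot": [0, 0, 0], "linear": [0, 0, 0], "hand": 1.5},
])

```text
time_s: 57.35
eef_pos: [0.4428, 0.3583, 0.2577]
ee_rot: [-1.574, 0.015, 3.139]
wrist_force: [-0.2, -0.0, -1.5]
grip_width: 0.267
```

```bash
python3 - <<'E'
from h import *
s,d,T=wrist();print(s["time_s"],s["eef_pos"],s["ee_rot"]);delta((.4395,.36),.1593,0)
E
```

```text
57.35 [0.44281937 0.35826924 0.25770181] [-1.57414746  0.01463025  3.13861288]
tool cm [ 0.33  9.84 -0.17] rot_y -0.003 ax tilt [0.0146 0.0033] F [-0.6 -0.1 -0.5] gw 0.268
```

Request:
send_rows([
  {"delta_rot": [0.002, -0.003, -0.008], "linear": [0.3, 0, -0.1], "hand": 1.5},
  {"delta_rot": [0, 0, 0], "linear": [0, 0, 0], "hand": 1.5},
  {"delta_rot": [0, 0, 0], "linear": [0.05, 1.4, 0], "hand": 1.5},
  {"delta_rot": [0, 0, 0], "linear": [0.05, 1.2, 0], "hand": 1.5},
  {"delta_rot": [0, 0, 0], "linear": [0, 0, 0], "hand": 1.5},
  {"delta_rot": [0, 0, 0], "linear": [0, 0, 0], "hand": 1.5},
  {"delta_rot": [0, 0, 0], "linear": [0, 0, 0], "hand": 1.5},
  {"delta_rot": [0, 0, 0], "linear": [0, 0, 0], "hand": 1.5},
])

```text
time_s: 58.2
eef_pos: [0.4394, 0.3599, 0.2316]
ee_rot: [-1.573, 0.008, -3.141]
wrist_force: [-0.5, -0.4, -0.8]
grip_width: 0.27
```

```bash
python3 - <<'E'
from h import *
s=robot.observe();print(s["time_s"],s["eef_pos"],s["ee_rot"]);delta((.4395,.36),.1593,0)
E
```

```text
58.2 [0.43944843 0.35992006 0.23164907] [-1.57291656  0.0076993  -3.14113641]
tool cm [-0.01  7.23 -0.01] rot_y 0.0 ax tilt [0.0077 0.0021] F [-0.5 -0.4 -0.8] gw 0.27
```

Request:
send_rows([
  {"delta_rot": [0, 0, 0], "linear": [0, 1, 0], "hand": 1.5},
  {"delta_rot": [0, 0, 0], "linear": [0.05, 1.2, 0], "hand": 1.5},
  {"delta_rot": [0, 0, 0], "linear": [0.05, 1.2, 0], "hand": 1.5},
  {"delta_rot": [0, 0, 0], "linear": [0.05, 1.2, 0], "hand": 1.5},
  {"delta_rot": [0, 0, 0], "linear": [0.05, 1.0, 0], "hand": 1.5},
  {"delta_rot": [0, 0, 0], "linear": [0, 0, 0], "hand": 1.5},
  {"delta_rot": [0, 0, 0], "linear": [0, 0, 0], "hand": 1.5},
  {"delta_rot": [0, 0, 0], "linear": [0, 0, 0], "hand": 1.5},
])

```text
time_s: 59.0
eef_pos: [0.4374, 0.3598, 0.1698]
ee_rot: [-1.572, 0.006, -3.141]
wrist_force: [-0.4, 0.3, -1.0]
grip_width: 0.266
```

```bash
python3 - <<'E'
from h import *
s=robot.observe();print(s["time_s"],s["eef_pos"],s["ee_rot"]);delta((.4395,.36),.1593,0)
E
```

```text
59.0 [0.43738515 0.35975362 0.16983696] [-1.57202221  0.00609052 -3.14125566]
tool cm [-0.21  1.05 -0.02] rot_y 0.0 ax tilt [0.0061 0.0012] F [-0.4  0.3 -1. ] gw 0.266
```

Last centimetre down, release slowly, then rise.

Request:
send_rows([
  {"delta_rot": [0, 0, 0], "linear": [-0.1, 0.5, 0], "hand": 1.5},
  {"delta_rot": [0, 0, 0], "linear": [0, 0.4, 0], "hand": 1.5},
  {"delta_rot": [0, 0, 0], "linear": [0, 0.2, 0], "hand": 1.5},
  {"delta_rot": [0, 0, 0], "linear": [0, 0, 0], "hand": 1.5},
  {"delta_rot": [0, 0, 0], "linear": [0, 0, 0], "hand": 1.5},
  {"delta_rot": [0, 0, 0], "linear": [0, 0, 0], "hand": 3},
  {"delta_rot": [0, 0, 0], "linear": [0, 0, 0], "hand": 5},
  {"delta_rot": [0, 0, 0], "linear": [0, 0, 0], "hand": 8},
])

```text
time_s: 59.8
eef_pos: [0.4401, 0.3607, 0.1601]
ee_rot: [-1.575, 0.011, -3.141]
wrist_force: [-0.2, 0.2, -0.5]
grip_width: 0.679
```

Request:
send_rows([
  {"delta_rot": [0, 0, 0], "linear": [0, 0, 0], "hand": 8},
  {"delta_rot": [0, 0, 0], "linear": [0, 0, 0], "hand": 8},
  {"delta_rot": [0, 0, 0], "linear": [0, -2, 0], "hand": 8},
  {"delta_rot": [0, 0, 0], "linear": [0, -3, 0], "hand": 8},
  {"delta_rot": [0, 0, 0], "linear": [0, -4, 0], "hand": 8},
  {"delta_rot": [0, 0, 0], "linear": [0, -4, 0], "hand": 8},
  {"delta_rot": [0, 0, 0], "linear": [0, -3, 0], "hand": 8},
  {"delta_rot": [0, 0, 0], "linear": [0, 0, 0], "hand": 8},
])

```text
time_s: 60.6
eef_pos: [0.4379, 0.3597, 0.325]
ee_rot: [-1.573, 0.007, -3.141]
wrist_force: [0.8, -1.0, 0.2]
grip_width: 0.939
```

```bash
python3 - <<'E'
from h import *
s=robot.observe();print(s["time_s"],s["eef_pos"],s["ee_rot"])
d=robot.snapshot("wrist");t=robot.snapshot("top");sd=robot.snapshot("side")
cv2.imwrite("pics/f.png",np.vstack([cv2.resize(d["img"],(480,300)),cv2.resize(sd["img"][130:330,120:440],(480,300))])[:,:,::-1])
for c in("yellow","red","blue"): blobs(t,c)
E
```

```text
60.6 [0.43789917 0.35969035 0.32499947] [-1.57275256  0.00731917 -3.14142328]
yellow (np.int32(307), np.int32(116), np.int32(22), np.int32(30)) 533 [[ 0.658 -0.025  0.11 ]]
red (np.int32(424), np.int32(127), np.int32(42), np.int32(41)) 965 [[ 0.611 -0.355  0.11 ]]
red (np.int32(376), np.int32(130), np.int32(26), np.int32(28)) 554 [[ 0.621 -0.21   0.11 ]]
red (np.int32(282), np.int32(237), np.int32(32), np.int32(31)) 790 [[0.343 0.029 0.11 ]]
red (np.int32(343), np.int32(245), np.int32(35), np.int32(33)) 892 [[ 0.319 -0.13   0.11 ]]
blue (np.int32(483), np.int32(49), np.int32(97), np.int32(68)) 3106 [[ 0.781 -0.59   0.11 ]]
blue (np.int32(234), np.int32(121), np.int32(26), np.int32(30)) 574 [[0.646 0.16  0.11 ]]
blue (np.int32(151), np.int32(125), np.int32(13), np.int32(12)) 116 [[0.662 0.395 0.11 ]]
```

View pics/f.png

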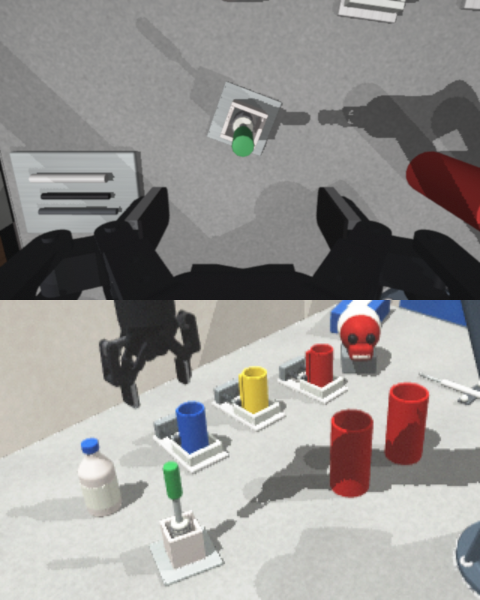

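```bash
python3 -c "
from rig import robot
print(robot.observe()['time_s'],robot.hand_in())"
```

```text
the job is handed in; nothing more can be done
60.75 None
```

The job is handed in at 60.75 s. The blue, yellow and small red cups are in the clamps of their own colours. I scrubbed them in the order blue, yellow, red and stood the brush back in its stand.

- **Final pictures:** all three cups stand upright and clamped, and the brush is in its socket. The skull, pointer, bottle and the two big red decoy cups show no sign of having moved. The gripper is clear of everything.
- **Scrubbing:** the brush foot reached between 1 and 4 mm below the rim in each cup. I felt floor contact at least once in every cup. Blue's second down stroke ended about 0.7 mm above the measured floor with no contact force. Yellow's first one stopped about 1.3 mm above it, so I gave yellow a second full cycle with firm contact.
- **Readings that disagreed:** the wrist and top cameras placed the blue clamp about 5 mm apart. The force of the gates while loading fitted the top camera better, so I used the top camera's positions for the other two clamps.

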